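Hang the sample pail on the balance by its bail

ROBOT

A 6-joint arm with a two-finger parallel gripper is mounted at the origin on the work surface. World frame = base frame: x ahead of the robot, y to its left, z up, the work surface at z = 0. Lengths are in m, angles in rad, forces in N, time in s.
With the tool pointing down it reaches from about 0.35 to 0.925 m from the base axis. Payload 6.4 kg.
Tool frame: the origin (TCP) lies at the very end of the fingers, on their centre line; the grasp point (between the pads) lies 19 mm behind it (manip.grip_depth is the distance from the TCP to the grasp point, in m); y points along the fingers, x is the direction in which the jaws open and shut, and the axes are right-handed (so a half turn about y gives the same grasp; the last joint's range is limited). The gripper opens to 85 mm and grips with 20 to 120 N. Pads are 22 mm wide; open, the fingers measure 114 mm over their backs; the gripper's body (76 mm by 85 mm) begins 54 mm behind the grasp point. The pads swing forward as they close: fully open they stand 13 mm farther back than shut.
Start: joints at [-1.283, 0.245, 1.558, -0, 1.339, -0.174], TCP at [0.29, -0.582, 0.231] pointing down, gripper open.
Joint ranges: [-3.13, 3.13], [-1.02, 2.26], [0.13, 2.54], [-0.95, 4.09], [0.21, 2.88], [-2.74, 2.74]. Speed limits (rad/s): [2.57, 2.57, 3.14, 3.14, 3.14, 3.14].

INTERFACE

Orientations are given as a unit quaternion [w, x, y, z].
In Python, from station import manip gives the robot as it stands.
- The arm moves only by the tool drive_tool, never from a script. Its argument "plan" is a list of rows, each a list of 7 numbers: the opening, from 0 (shut) to 1 (fully open), then the shift along the tool's x, y, z in mm, then the turn, a rotation vector about the tool's x, y, z in rad. In form: [[gripper, x, y, z, ax, ay, az], ...]. A call has 1 to 20 rows; each row shifts and turns the pose as measured when the row begins, along the tool's axes as they then stand; what a row does not reach is not made up. A row lasts 1/12 s, in which the tool goes at most 41.7 mm and 7.16 degrees, less where a joint would pass 70% of its speed; a pose out of reach is approached as far as the arm can. A call with a gripper value outside its range is refused whole. The fingers move at their own pace and stop on an object; "squeeze" is the grip in N (left out, the last holds). Time passes only in rows, so rows that do not move let the fingers close. It gives the time, the measured TCP pose, the force and the opening at its end, in the units of the state.
- manip.observe(): the state, without advancing time (a new reading comes with each control period).
- manip.snapshot(name): name is "scene" or "side" or "wrist"; returns a dict with "pixels" (420x560x3 uint8, red, green, blue), "fx", "fy", "cx", "cy" (pixels), "R" (3x3) and "t" (3): a world point X has camera coordinates R X + t; the wrist camera has in their place "hand_eye" (4x4, takes a point from camera to tool coordinates, whose origin is the TCP and whose axes are the tool frame's). Camera axes: x right, y down, z forward; pixel columns grow to the right and rows downward; lengths in m; the calibration is good to about 2 mm. The wrist camera is an equidistant fisheye: a pixel r from the principal point sees the ray r / f radians off the axis. A picture is of the moment at which its call begins: read the wrist's pose just before it. There is no depth.
- manip.hand_in(): hands the job in, once; it reports no verdict.
The state is a dict: "clock": time; "joints": joint angles; "joint_vel": joint speeds; "joint_efforts": joint torques, N m; "position": TCP position; "tool_rot": TCP orientation; "wrist_force": force on the tool from outside, world axes, zero at the start; "torque": the same for the moment, N m; "finger_gap": finger opening in m.
Only numpy, scipy, OpenCV 4.12 (cv2) and the standard library are available. Lean on these libraries where they do the work, as an engineer would, in place of code of your own. Each camera call takes 0.05 s, during which the arm holds its last target.

TASK

Swing the folded-down wire bail of the small steel sample pail up until it stands upright, with the pail still standing where it is on the bench and not dragged along. Then carry the pail by the bail to the hanging balance, lower the bail wire into the notches of both prongs, and let the balance take the weight before you let go, so that the pail hangs level and still. The balance is delicate: never load it or knock it with more than 10 N, and do not tip the pail or disturb the other things on the bench.

Things in the scene. Friction and masses are not known exactly. Their poses are not given: they have to be found in the camera images.
- pail: Open round steel pail with a few capped tubes; 90 mm across the rim, 80 mm at the foot, 75 mm high, wall 3 mm; 0.40 to 0.61 kg in all, not known exactly. Origin: centre of its underside, z up. Its wire bail starts folded down to the pail's -x side.
- pivot (a point): Middle of the bail's pivot line through the pail's two ears, 66 mm above the pail's origin; y along the pivot line, axes parallel to the pail's.
- bail (a joint): Angle (rad) of the wire bail about the ears: 0 = upright (straight up from the pail), negative = folded towards the pail's -x side, -1.57 = level; starts between -1.85 and -1.5; the stop is at -2.0 and on the other side at +0.8. Slight friction (0.06 N m) keeps it where it is left.
- grip_mid (a point): Middle of the bail's straight cross-bar, 105 mm from the pivot line; y along the bar, z away from the pivot. Wire 5 mm thick, legs 114 mm apart. Round the bar's middle is a black sleeve, 12 mm thick, 52 mm long, that turns on the wire with little drag: grip here. Folded down it is 37 to 73 mm above the bench (centre), its surface about 45 mm clear of the pail's side.
- stand: Hanging balance on a fixed stand. Origin: on the bench straight below the middle between its two notches. A steel yoke of two level 8 mm prongs at y = -38 and +38 mm points along the stand's -x; shallow flat-bottomed notches about 14 mm long at x = 0, upturned tips to x = -21 mm, a cross-bar 105 mm behind the notches at +x. The prongs fit between the bail's legs and the sleeve: bring the bail in over the tips from the -x side.
- below_notches (a point): Same point and axes as the stand's origin, for the heights: a bail wire lying in both notches of the unloaded yoke has its centre 215 to 255 mm above this point. The height is set by a clamp, is not measured, and must be found by feel or by eye. The tips rise 20 mm above that centre. With its bar carried 285 mm up, the upright bail clears the tips, and the pail passes below the prongs, at any setting.
- rod_foot (a point): Foot of the balance's upright rod (14 mm thick, 320 mm high), 170 mm from the stand's origin along its +x. A white housing, 56 x 70 x 64 mm, is clamped on it and carries the sprung yoke, which begins to sink at about 1.5 N and then gives 1 mm per 2.5 N, to a stop at 15 mm. Contact above 10 N on the balance spoils it.
- reagent: Clear bottle with blue cap, 56 mm across, 130 mm high, loose bystander; origin at the underside.
- tip_box: Blue box with clear lid, 85 x 120 x 58 mm, loose bystander; origin at the underside.
- jar: Low glass jar with a screw lid, 60 mm across, 70 mm high, loose bystander; origin at the underside.
- tube_rack: Grey tube block with eight holes, 70 x 130 x 45 mm, loose bystander; origin at the underside.

How it is judged:
By the outcome, as a careful person would: the job done as asked, in the order asked, and still so for the second after the job is handed in, with the robot touching nothing.
It also fails if it takes over 72 s, if anything falls off the work surface, if the arm or the gripper's body presses on something with over 40 N, if the wrist force passes 120 N, or if a joint passes its speed limit or range.

## Working session

There is one attempt and no reset: what is moved stays moved. The work goes in short steps, Python scripts to look and compute and a tool call to move; the robot and the scene stay as the last step left them, time stands still between calls to the robot, and variables do not carry over. Pictures are saved under pics/ and viewed, and the job is handed in when it is done.

Besides the shell and the picture viewer there is one more tool, called after ">>>" by a JSON object that holds its "op" and its "data". drive_tool: Moves the arm, as the interface text tells. Its arguments: {"type":"object","properties":{"plan":{"type":"array"},"squeeze":{"type":"number"}},"required":["plan"]}

```bash
mkdir -p pics; ls
python3 - <<'E'
from station import manip
import cv2,json
print(manip.observe())
for n in ("scene","side","wrist"):
    s=manip.snapshot(n)
    cv2.imwrite(f"pics/{n}0.png",s["pixels"][:,:,::-1])
    print(n,{k:(v.tolist() if hasattr(v,'tolist') else v) for k,v in s.items() if k!="pixels"})
E
```

```text
pics
{'clock': 0.0, 'joints': array([-1.28312210e+00,  2.45798406e-01,  1.55898752e+00, -3.07680129e-05,
        1.33871792e+00, -1.74125333e-01]), 'joint_vel': array([ 0.00022649, -0.00134665, -0.00102252, -0.00024917, -0.00084935,
       -0.00037938]), 'joint_efforts': array([ 1.32089266e-03, -4.29521477e+01, -3.26127183e+01, -8.94582149e-05,
        5.29058394e-03,  1.44618973e-06]), 'position': array([ 0.28943891, -0.58138585,  0.23020459]), 'tool_rot': array([ 0.60160026, -0.60071622,  0.37281256, -0.37179019]), 'wrist_force': array([-0.10345273, -0.40730439, -0.19990564]), 'torque': array([0.06322974, 0.00715331, 0.00383629]), 'finger_gap': 0.08524224052044733}
scene {'fx': 502.9307431666671, 'fy': 502.9307431666671, 'cx': 284.51316918934594, 'cy': 216.0533024510628, 'R': [[0.6599573899582671, 0.7513018572329933, -0.001327688866562559], [0.5340633180377613, -0.4703725276181415, -0.7025140977863843], [-0.5284246547673268, 0.46292030046259086, -0.7116685883567265]], 't': [-0.3723764697568761, -0.20561073664496207, 1.9094379079836339]}
side {'fx': 396.1901418865028, 'fy': 396.1901418865028, 'cx': 275.16138081639264, 'cy': 209.34077257440077, 'R': [[-0.9918522046349308, -0.12721813244372746, 0.006689614215884632], [-0.09791439423894445, 0.727688250150101, -0.6788833345975616], [0.0814983163117356, -0.6740069416341453, -0.73421568157275]], 't': [0.5603136289480856, 0.1573185851829008, 1.3175974646033324]}
wrist {'fx': 325.19226210127806, 'fy': 325.19226210127806, 'cx': 274.37688467344185, 'cy': 205.17228127723098, 'hand_eye': [[0.9999998794851298, -0.00048624428252359034, 6.77954369176764e-05, 0.00013165104989054655], [-0.00019071518848230994, -0.25749573794233205, 0.9662794153707557, -0.14246105576845516], [-0.0004523908049860141, -0.9662793118493377, -0.2574957996444368, 0.0668949778583825], [0.0, 0.0, 0.0, 1.0]]}
```

View pics/scene0.png

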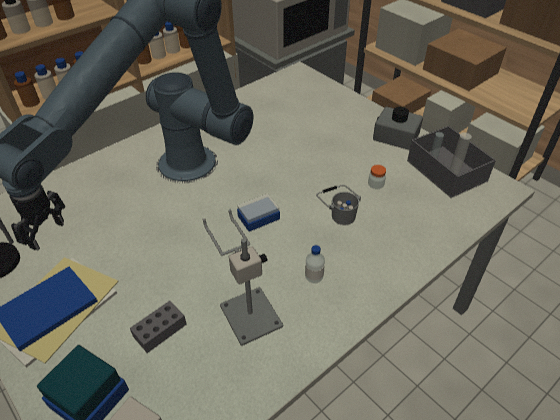

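View pics/side0.png

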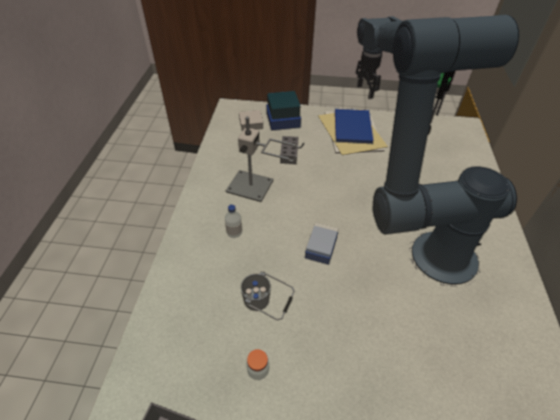

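View pics/wrist0.png

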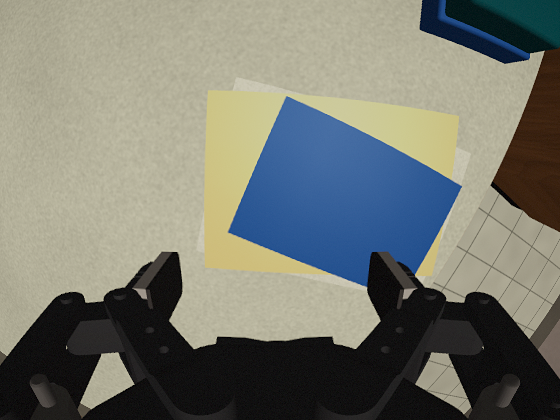

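The scene view has the pail at about (344,207), its bail to the upper left with the sleeve at about (329,190), and the yoke at (205-245,210-250). The side view has the pail at (257,290) and the sleeve at (289,304). I'll zoom in next.

Run:
```python
import cv2
a=cv2.imread("pics/scene0.png");b=cv2.imread("pics/side0.png")
def crop(im,x0,y0,w,h,f,n):
    c=cv2.resize(im[y0:y0+h,x0:x0+w],None,fx=f,fy=f,interpolation=cv2.INTER_CUBIC)
    for x in range((x0+9)//10*10,x0+w,10):
        cv2.line(c,((x-x0)*f,0),((x-x0)*f,6),(0,0,255),1)
        if x%20==0: cv2.putText(c,str(x),((x-x0)*f,18),0,.4,(0,0,255),1)
    for y in range((y0+9)//10*10,y0+h,10):
        cv2.line(c,(0,(y-y0)*f),(6,(y-y0)*f),(0,0,255),1)
        if y%20==0: cv2.putText(c,str(y),(8,(y-y0)*f+4),0,.4,(0,0,255),1)
    cv2.imwrite(f"pics/{n}.png",c)
crop(a,305,170,80,60,10,"sc_pail")
crop(b,225,255,80,70,8,"sd_pail")
crop(a,195,195,100,90,6,"sc_yoke")
crop(b,220,105,100,100,6,"sd_yoke")
```

```text
(no output)
```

View pics/sc_pail.png

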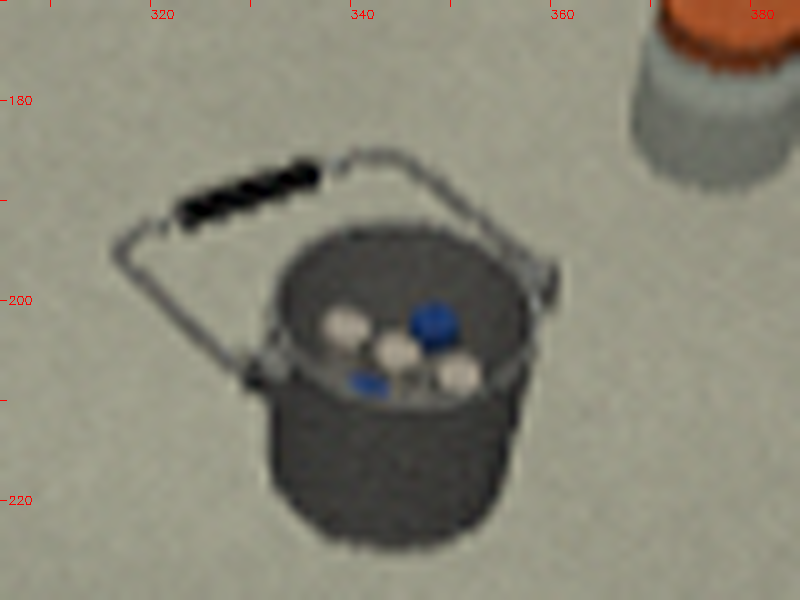

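View pics/sd_pail.png

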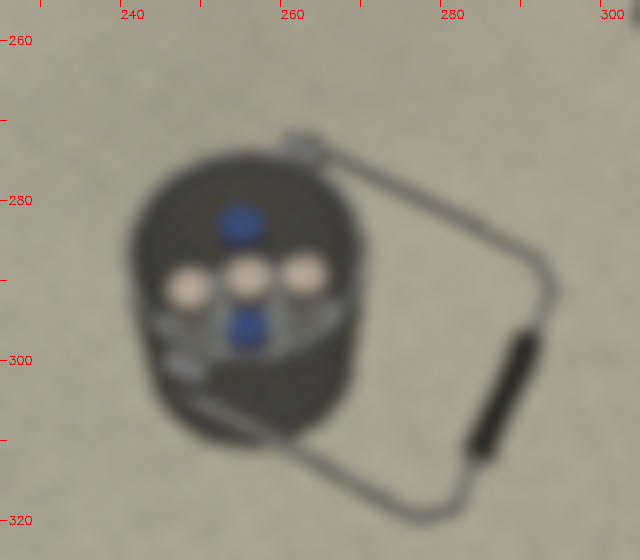

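View pics/sc_yoke.png

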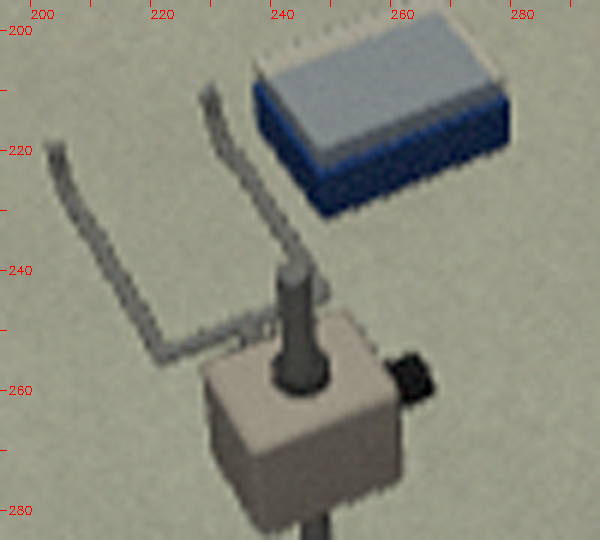

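View pics/sd_yoke.png

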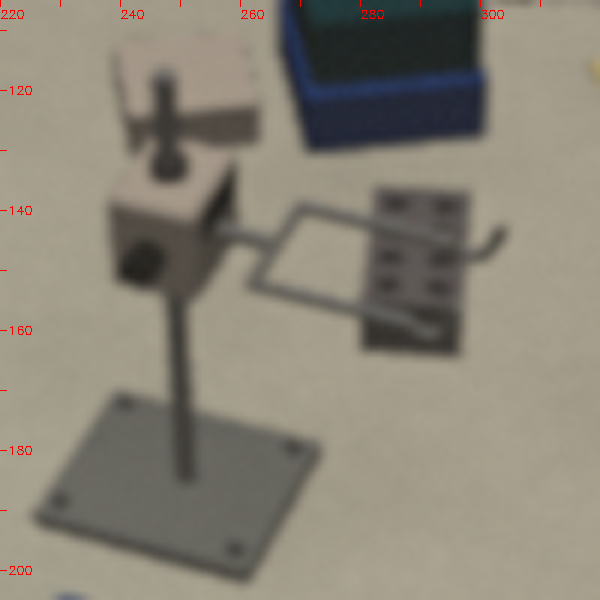

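```bash
cat > H.py <<'E'
import numpy as np, cv2, json
from scipy.optimize import least_squares
from scipy.spatial.transform import Rotation as Ro
C={"scene":dict(f=502.9307,c=(284.5132,216.0533),R=np.array([[0.6599573899582671, 0.7513018572329933, -0.001327688866562559], [0.5340633180377613, -0.4703725276181415, -0.7025140977863843], [-0.5284246547673268, 0.46292030046259086, -0.7116685883567265]]),t=np.array([-0.3723764697568761, -0.20561073664496207, 1.9094379079836339])),
"side":dict(f=396.1901,c=(275.1614,209.3408),R=np.array([[-0.9918522046349308, -0.12721813244372746, 0.006689614215884632], [-0.09791439423894445, 0.727688250150101, -0.6788833345975616], [0.0814983163117356, -0.6740069416341453, -0.73421568157275]]),t=np.array([0.5603136289480856, 0.1573185851829008, 1.3175974646033324]))}
def proj(n,X):
    c=C[n];p=np.atleast_2d(X)@c["R"].T+c["t"];return c["f"]*p[:,:2]/p[:,2:]+np.array(c["c"])
def ray(n,uv,z):
    c=C[n];d=c["R"].T@np.array([(uv[0]-c["c"][0])/c["f"],(uv[1]-c["c"][1])/c["f"],1]);o=-c["R"].T@c["t"];return o+d*(z-o[2])/d[2]
def T(x,y,yaw,P):
    return np.atleast_2d(P)@Ro.from_euler('z',yaw).as_matrix().T+np.array([x,y,0])
def wristproj(pos,q,X,he,f,c):
    Rt=Ro.from_quat([q[1],q[2],q[3],q[0]]).as_matrix()
    p=(np.atleast_2d(X)-pos)@Rt; he=np.array(he); p=(p-he[:3,3])@he[:3,:3]
    r=np.hypot(p[:,0],p[:,1]);th=np.arctan2(r,p[:,2]);return np.c_[p[:,0]/r*th*f+c[0],p[:,1]/r*th*f+c[1]]
E
python3 - <<'E'
from H import *
obs=[("scene",'e',(331,207)),("scene",'e2',(359.5,198.5)),("scene",'s',(323,191.7)),("scene",'s2',(336,187.3)),
("side",'e2',(261.5,273.5)),("side",'e',(247,300.5)),("side",'s2',(289.2,296.5)),("side",'s',(284,312.5))]
def pts(a):
    s,c=np.sin(a)*.105,np.cos(a)*.105
    return lambda sy:dict(e=(0,-sy*.055,.066),e2=(0,sy*.055,.066),s=(s,-sy*.026,.066+c),s2=(s,sy*.026,.066+c))
for sy in (1,-1):
  for a0 in (-1.6,):
   for yaw0 in (-.6,.6,2.5,-2.5,1.57,-1.57):
    def f(p):
        P=pts(p[3])(sy);return np.concatenate([proj(n,T(*p[:3],P[k]))[0]-uv for n,k,uv in obs])
    x0=ray("scene",(344,207),.05)
    r=least_squares(f,[x0[0],x0[1],yaw0,a0],loss='soft_l1')
    if r.cost<60: print(sy,r.x,r.cost,f(r.x).round(1))
print(x0, ray("side",(250,187),0))
print("rim check",ray("scene",(345,202),.075),ray("side",(254.5,286.5),.075))
# stand
obs2=[("scene",(-.021,'a',.02),(204.5,219)),("scene",(-.021,'b',.02),(228.5,209.5)),("scene",(.105,'a',-.0065),(220.5,253.5)),
("side",(.105,'b',-.0065),(262,152)),("side",(.105,'a',-.0065),(269,140)),("side",(-.021,'a',.02),(302.3,143.5))]
rod=[("scene",(.17,0,.32),(244.5,239.5)),("side",(.17,0,.32),(247,117.5)),("side",(.17,0,0),(250.3,184))]
for s in (1,-1):
   for yaw0 in (0,1.5,3,-1.5):
    def f(p):
        r=[]
        for n,q,uv in obs2:
            y={'a':-.038*s,'b':.038*s}[q[1]];r.append(proj(n,T(*p[:3],(q[0],y,q[2]+p[3])))[0]-uv)
        for n,q,uv in rod:r.append(proj(n,T(*p[:3],q))[0]-uv)
        return np.concatenate(r)
    r=least_squares(f,[.5,-.35,yaw0,.235],loss='soft_l1')
    if r.cost<100: print(s,r.x,r.cost,f(r.x).round(1))
for n,uv,z in [("scene",(259,206),.058),("scene",(315,250),.13),("scene",(377.5,170),.07),("scene",(158,322),.045)]: print(ray(n,uv,z))
E
```

```text
[0.59881408 0.23180609 0.05      ] [ 0.69436859 -0.2418784   0.        ]
rim check [0.60112654 0.23113099 0.075     ] [0.59487095 0.2411862  0.075     ]
1 [ 0.52930996 -0.20539644 -0.24167771  0.2187578 ] 9.093307757902348 [-1.4 -1.   0.4 -0.6  1.2  2.4 -1.2  1.2  0.1  0.4  1.3 -0.9 -1.6  0.1
 -0.7 -1.4 -0.1  2.3]
1 [ 0.52930996 -0.20539644 -0.24167777  0.2187578 ] 9.09330775787583 [-1.4 -1.   0.4 -0.6  1.2  2.4 -1.2  1.2  0.1  0.4  1.3 -0.9 -1.6  0.1
 -0.7 -1.4 -0.1  2.3]
1 [ 0.52930997 -0.20539642 -0.24167809  0.2187578 ] 9.093307757869965 [-1.4 -1.   0.4 -0.6  1.2  2.4 -1.2  1.2  0.1  0.4  1.3 -0.9 -1.6  0.1
 -0.7 -1.4 -0.1  2.3]
[0.41571485 0.01868026 0.058     ]
[ 0.71865491 -0.02020628  0.13      ]
[0.5602594  0.43834181 0.07      ]
[ 0.57294673 -0.4630265   0.045     ]
```

Run:
```python
from H import *
obs=[("scene",'e',(331,207)),("scene",'e2',(359.5,198.5)),("scene",'s',(323,191.7)),("scene",'s2',(336,187.3)),
("side",'e',(261.5,273.5)),("side",'e2',(247,300.5)),("side",'s',(289.2,296.5)),("side",'s2',(284,312.5))]
for sy in (1,-1):
   for yaw0 in (-.6,.6,2.5,-2.5):
    def f(p):
        s,c=np.sin(p[3])*.105,np.cos(p[3])*.105
        P=dict(e=(0,-sy*.055,.066),e2=(0,sy*.055,.066),s=(s,-sy*.026,.066+c),s2=(s,sy*.026,.066+c))
        return np.concatenate([proj(n,T(*p[:3],P[k]))[0]-uv for n,k,uv in obs])
    r=least_squares(f,[.6,.235,yaw0,-1.6],loss='soft_l1')
    if r.cost<60: print(sy,r.x,r.cost,f(r.x).round(1))
p=r.x
for s in ((323,191.7),(289.2,296.5)): pass
```

```text
1 [ 0.59600928  0.23865142 -0.26678966 -1.83127074] 3.8524147316873862 [-0.3  0.3 -0.  -1.4 -0.1  0.1 -0.   0.   0.5 -0.8 -0.7  2.4  0.5  0.3
 -0.9 -0.9]
1 [ 0.59600928  0.23865143 -0.26678965 -1.8312707 ] 3.8524147316896107 [-0.3  0.3 -0.  -1.4 -0.1  0.1 -0.   0.   0.5 -0.8 -0.7  2.4  0.5  0.3
 -0.9 -0.9]
1 [ 0.59600928  0.23865142 -0.26678967 -1.83127075] 3.8524147316873787 [-0.3  0.3 -0.  -1.4 -0.1  0.1 -0.   0.   0.5 -0.8 -0.7  2.4  0.5  0.3
 -0.9 -0.9]
1 [ 0.59600928  0.23865142 -0.26678966 -1.83127075] 3.8524147316873396 [-0.3  0.3 -0.  -1.4 -0.1  0.1 -0.   0.   0.5 -0.8 -0.7  2.4  0.5  0.3
 -0.9 -0.9]
-1 [ 0.59600928  0.23865142  2.87480299 -4.45191456] 3.8524147316873742 [-0.3  0.3 -0.  -1.4 -0.1  0.1 -0.   0.   0.5 -0.8 -0.7  2.4  0.5  0.3
 -0.9 -0.9]
```

```bash
cat >> H.py <<'E'
def qR(q): return Ro.from_quat([q[1],q[2],q[3],q[0]])
def down(yaw,flip=1):
    x=flip*np.array([np.cos(yaw),np.sin(yaw),0]);y=np.array([0,0,-1.]);return Ro.from_matrix(np.c_[x,y,np.cross(x,y)])
def go(o,target,Rt):
    R=qR(o["tool_rot"]);d=R.inv().apply(np.array(target)-o["position"])*1000;w=(R.inv()*Rt).as_rotvec()
    print("shift mm",d.round(1),"turn",w.round(4),"deg",np.degrees(np.linalg.norm(w)).round(1))
E
python3 - <<'E'
from H import *
from station import manip
o=manip.observe();R=qR(o["tool_rot"]).as_matrix();print(R.round(3))
px=np.array([.596,.238,0]);s=T(.596,.238,-.267,(-.105,0,.05))[0];print("sleeve",s)
for f in (1,-1): go(o,[s[0]+.03,s[1],.30],down(-.267,f))
E
```

```text
[[ 0.446 -0.     0.895]
 [-0.895  0.002  0.446]
 [-0.002 -1.     0.   ]]
sleeve [0.49472049 0.26570309 0.05      ]
shift mm [-653.7  -68.4  588.1] turn [-0.0009 -0.842  -0.0013] deg 48.2
shift mm [-653.7  -68.4  588.1] turn [ 1.6000e-03  2.2996e+00 -1.1000e-03] deg 131.8
```

>>> {"op": "drive_tool", "data": {"plan": [[1,0,-30,0,0,0,0],[1,0,-30,0,0,0,0],[1,-15,-30,13,0,0,0],[1,-29,0,26,0,0,0],[1,-29,0,26,0,0,0],[1,-29,0,26,0,0,0],[1,-29,0,26,0,0,0],[1,-29,0,26,0,0,0],[1,-29,0,26,0,0,0],[1,-29,0,26,0,0,0],[1,-29,0,26,0,0,0],[1,-29,0,26,0,0,0],[1,-29,0,26,0,0,0],[1,-29,0,26,0,0,0],[1,-29,0,26,0,0,0],[1,-29,0,26,0,0,0],[1,-29,0,26,0,0,0],[1,-29,0,26,0,0,0]]}}

```text
clock: 1.65
position: [0.4527, 0.0224, 0.3226]
tool_rot: [0.601, -0.595, 0.379, -0.375]
wrist_force: [1.0, -0.9, 0.0]
finger_gap: 0.0852
```

Run:
```python
from H import *
from station import manip
o=manip.observe();print(o["clock"],o["position"],o["joints"].round(3))
go(o,[.525,.26,.30],down(-.267,1))
```

```text
1.65 [0.45269877 0.02240821 0.32264403] [-0.207 -0.303  1.929  0.009  1.518  0.918]
shift mm [-183.    24.7  167.6] turn [-0.0071 -0.858  -0.0058] deg 49.2
```

>>> {"op": "drive_tool", "data": {"plan": [[1,-26,3.5,24,0,0,0],[1,-26,3.5,24,0,0,0],[1,-26,3.5,24,0,0,0],[1,-26,3.5,24,0,0,0],[1,-26,3.5,24,0,0,0],[1,-26,3.5,24,0,0,0],[1,-22,3.5,22,0,0,0],[1,0,0,0,0,-0.11,0],[1,0,0,0,0,-0.11,0],[1,0,0,0,0,-0.11,0],[1,0,0,0,0,-0.11,0],[1,0,0,0,0,-0.11,0],[1,0,0,0,0,-0.11,0],[1,0,0,0,0,-0.11,0],[1,0,0,0,0,-0.09,0],[1,0,0,0,0,0,0]]}}

```text
clock: 2.98
position: [0.5227, 0.2779, 0.2917]
tool_rot: [0.705, -0.701, 0.077, -0.07]
wrist_force: [-1.2, 0.3, 0.8]
finger_gap: 0.0854
```

```bash
cat >> H.py <<'E'
HE=[[0.9999998794851298, -0.00048624428252359034, 6.77954369176764e-05, 0.00013165104989054655], [-0.00019071518848230994, -0.25749573794233205, 0.9662794153707557, -0.14246105576845516], [-0.0004523908049860141, -0.9662793118493377, -0.2574957996444368, 0.0668949778583825], [0.0, 0.0, 0.0, 1.0]]
WF=325.19226;WC=(274.37688,205.17228)
def wray(pos,q,uv,z):
    u=np.array(uv,float)-WC;r=np.hypot(*u);th=r/WF;d=np.array([u[0]/r*np.sin(th),u[1]/r*np.sin(th),np.cos(th)])
    he=np.array(HE);Rt=qR(q).as_matrix();o=Rt@he[:3,3]+pos;d=Rt@he[:3,:3]@d;return o+d*(z-o[2])/d[2]
def shot(n,name,box=None,f=1):
    from station import manip
    o=manip.observe();s=manip.snapshot(n);im=s["pixels"][:,:,::-1].copy();cv2.imwrite(f"pics/{name}_raw.png",im)
    x0,y0,w,h=box or (0,0,560,420)
    c=cv2.resize(im[y0:y0+h,x0:x0+w],None,fx=f,fy=f,interpolation=cv2.INTER_CUBIC)
    for x in range((x0+9)//10*10,x0+w,10):
        cv2.line(c,((x-x0)*f,0),((x-x0)*f,6),(0,0,255),1)
        if x%20==0: cv2.putText(c,str(x),((x-x0)*f,18),0,.35,(0,0,255),1)
    for y in range((y0+9)//10*10,y0+h,10):
        cv2.line(c,(0,(y-y0)*f),(6,(y-y0)*f),(0,0,255),1)
        if y%20==0: cv2.putText(c,str(y),(8,(y-y0)*f+4),0,.35,(0,0,255),1)
    cv2.imwrite(f"pics/{name}.png",c)
    print(o["clock"],"pos",o["position"].round(4).tolist(),"q",o["tool_rot"].round(5).tolist(),"F",o["wrist_force"].round(2),"gap",round(o["finger_gap"],4))
    return o
E
python3 - <<'E'
from H import *
o=shot("wrist","w1");go(o,[.525,.26,.30],down(-.267,1))
E
```

```text
2.9833 pos [0.5227, 0.2779, 0.2917] q [0.70514, -0.70148, 0.07661, -0.06958] F [-1.18  0.28  0.82] gap 0.0854
shift mm [  5.8  -8.5 -17.1] turn [-0.0038  0.0599 -0.0106] deg 3.5
```

View pics/w1.png

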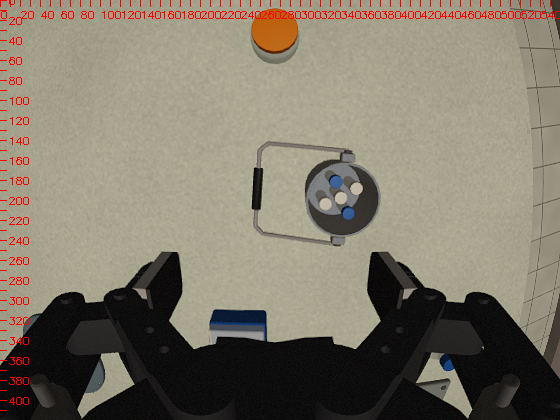

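Run:
```python
from H import *
pos=np.array([0.5227, 0.2779, 0.2917]);q=[0.70514, -0.70148, 0.07661, -0.06958]
print(wristproj(pos,q,pos,HE,WF,WC), wristproj(pos,q,pos+[0,0,-.23],HE,WF,WC))
im=cv2.imread("pics/w1_raw.png")
c=cv2.resize(im[130:260,240:390],None,fx=5,fy=5,interpolation=cv2.INTER_CUBIC)
for x in range(240,390,10):
    cv2.line(c,((x-240)*5,0),((x-240)*5,6),(0,0,255),1);cv2.putText(c,str(x),((x-240)*5,18),0,.35,(0,0,255),1)
for y in range(130,260,10):
    cv2.line(c,(0,(y-130)*5),(6,(y-130)*5),(0,0,255),1);cv2.putText(c,str(y),(8,(y-130)*5+4),0,.35,(0,0,255),1)
cv2.imwrite("pics/w1z.png",c)
```

```text
[[274.10983429 263.24402469]] [[276.29052274 179.07464706]]
```

View pics/w1z.png

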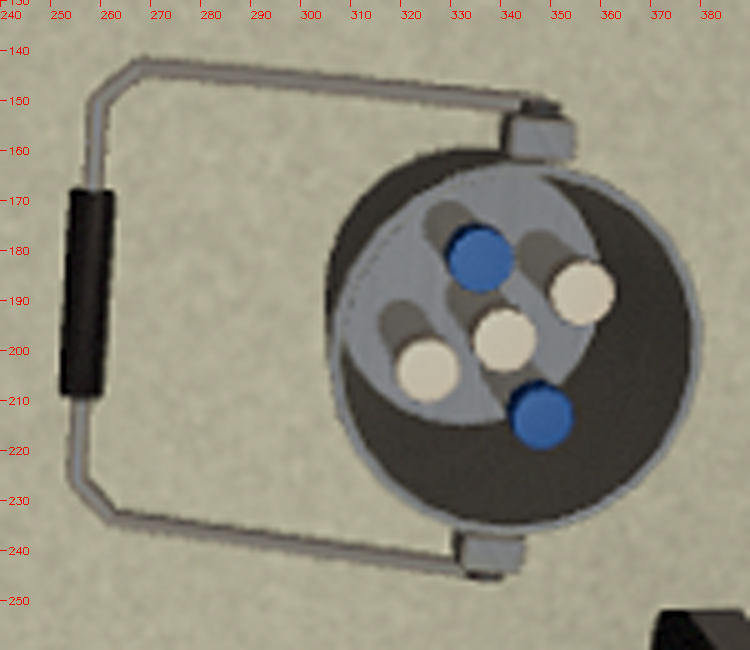

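Run:
```python
from H import *
pos=np.array([0.5227, 0.2779, 0.2917]);q=[0.70514, -0.70148, 0.07661, -0.06958]
W=[('s2',(258.2,168)),('s',(256,209)),('e2',(345,151.5)),('e',(338,243.5)),('r',(343,199)),('c2',(258.8,142.5)),('c',(254.8,231.5))]
obs=[("scene",'e',(331,207)),("scene",'e2',(359.5,198.5)),("scene",'s',(323,191.7)),("scene",'s2',(336,187.3)),
("side",'e',(261.5,273.5)),("side",'e2',(247,300.5)),("side",'s',(289.2,296.5)),("side",'s2',(284,312.5))]
def mk(p):
    s,c=np.sin(p[3])*.105,np.cos(p[3])*.105
    return dict(e=(0,-.057,.066),e2=(0,.057,.066),s=(s,-.026,.066+c),s2=(s,.026,.066+c),r=(0,0,.075),c=(s,-.057,.066+c),c2=(s,.057,.066+c))
for w in (0,.3,1):
    def f(p):
        P=mk(p);a=[wristproj(pos,q,T(*p[:3],P[k]),HE,WF,WC)[0]-uv for k,uv in W]
        return np.concatenate(a+[w*(proj(n,T(*p[:3],P[k]))[0]-uv) for n,k,uv in obs])
    r=least_squares(f,[.6,.235,-.26,-1.7],loss='soft_l1');print(w,r.x,r.cost);print(f(r.x).round(1))
    p=r.x;print(T(*p[:3],(np.sin(p[3])*.105,0,.066+.105*np.cos(p[3]))))
```

```text
0 [ 0.5936028   0.24112583 -0.25799197 -1.83671089] 2.783419646078272
[-0.5 -0.   0.1 -0.2  0.9 -1.6 -1.5 -0.3 -0.   0.9  0.   0.4  0.5  0.4
 -0.  -0.   0.  -0.  -0.  -0.  -0.  -0.   0.  -0.  -0.   0.   0.   0.
 -0.  -0. ]
[[0.49564619 0.26697389 0.03840686]]
0.3 [ 0.59364716  0.24108482 -0.25823687 -1.83619558] 3.7890362559712067
[-0.4  0.   0.2 -0.2  0.9 -1.6 -1.4 -0.3  0.   0.9  0.1  0.4  0.5  0.4
 -0.2 -0.1  0.1 -0.7 -0.1 -0.1 -0.1 -0.1  0.4 -0.2 -0.1  1.2  0.3  0.3
 -0.  -0.1]
[[0.49568315 0.2669605  0.03845907]]
1 [ 0.59385003  0.24108821 -0.25677679 -1.83780511] 9.517169241168073
[-0.3  0.1  0.4 -0.2  1.  -1.6 -1.2 -0.3  0.2  0.9  0.2  0.5  0.8  0.4
 -0.7 -0.1  0.4 -2.4 -0.2 -0.2 -0.2 -0.4  1.2 -0.6 -0.3  3.9  1.1  0.9
 -0.1 -0.2]
[[0.49589135 0.26680954 0.03829602]]
```

Run:
```python
from H import *
from station import manip
o=manip.observe();go(o,[.4957,.267,.12],down(-.258,1))
```

```text
shift mm [-22.4 171.8 -17. ] turn [-0.0038  0.0478 -0.0106] deg 2.8
```

>>> {"op": "drive_tool", "data": {"plan": [[0.45,0,0,0,-0.004,0.048,-0.0106],[0.45,-5,20,-4,0,0,0],[0.45,-6,25,-5,0,0,0],[0.45,-6,25,-4,0,0,0],[0.45,-6,25,-4,0,0,0],[0.45,0,25,0,0,0,0],[0.45,0,25,0,0,0,0],[0.45,0,20,0,0,0,0],[0.45,0,0,0,0,0,0]]}}

```text
clock: 3.78
position: [0.4964, 0.2674, 0.1222]
tool_rot: [0.701, -0.699, 0.098, -0.103]
wrist_force: [-1.2, -0.7, -0.4]
finger_gap: 0.0385
```

Run:
```python
from H import *
o=shot("wrist","w2");go(o,[.4957,.267,.02],down(-.258,1))
```

```text
3.7833 pos [0.4964, 0.2674, 0.1222] q [0.70066, -0.69917, 0.09844, -0.10267] F [-1.22 -0.67 -0.39] gap 0.0385
shift mm [ -1.2 102.2  -0.9] turn [-0.0029 -0.0274  0.0057] deg 1.6
```

View pics/w2.png

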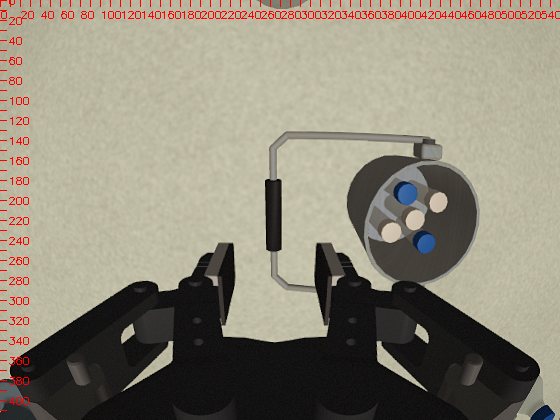

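The wrist view shows the sleeve at (273,180-250), lined up midway between the pads at x≈275. The pail is at (420,220). I'll check the sleeve height from this second viewpoint.

Run:
```python
from H import *
pos=np.array([0.4964, 0.2674, 0.1222]);q=[0.70066, -0.69917, 0.09844, -0.10267]
p=[.5937,.2411,-.258]
for a in (-1.837,-1.75):
    s,c=np.sin(a)*.105,.066+np.cos(a)*.105
    print(a,wristproj(pos,q,T(*p,[(s,-.026,c),(s,.026,c),(0,.057,.066),(0,0,.075)]),HE,WF,WC).round(1).tolist())
```

```text
-1.837 [[273.9, 248.2], [271.8, 179.8], [424.9, 138.5], [425.1, 225.7]]
-1.75 [[271.1, 253.0], [268.8, 182.2], [424.9, 138.5], [425.1, 225.7]]
```

>>> {"op": "drive_tool", "data": {"plan": [[0.45,-1,20,-1,-0.003,-0.027,0.006],[0.45,0,20,0,0,0,0],[0.45,0,20,0,0,0,0],[0.45,0,20,0,0,0,0],[0.45,0,14,0,0,0,0],[0.45,0,4,0,0,0,0],[0.45,0,0,0,0,0,0]]}}

```text
clock: 4.42
position: [0.5075, 0.2706, 0.0364]
tool_rot: [0.704, -0.697, 0.086, -0.101]
wrist_force: [-0.0, 1.0, 0.2]
finger_gap: 0.0384
```

Run:
```python
from H import *
from station import manip
o=manip.observe();go(o,[.4957,.267,.02],down(-.258,1));print(o["wrist_force"])
```

```text
shift mm [-10.8  16.1  -6.8] turn [-0.0129 -0.0077  0.0206] deg 1.5
[-0.03509974  1.02378347  0.18893823]
```

>>> {"op": "drive_tool", "data": {"plan": [[0.45,-5,0,-3,-0.013,-0.008,0.02],[0.45,-5,0,-3,0,0,0],[0.45,0,0,0,0,0,0]]}}

```text
clock: 4.67
position: [0.4984, 0.2681, 0.0407]
tool_rot: [0.702, -0.701, 0.089, -0.093]
wrist_force: [0.2, -0.1, -1.0]
finger_gap: 0.0386
```

Run:
```python
from H import *
from station import manip
o=manip.observe();go(o,[.4957,.267,.02],down(-.258,1));print(o["wrist_force"])
```

```text
shift mm [-2.4 20.7 -1.8] turn [-0.002  -0.      0.0041] deg 0.3
[ 0.19420443 -0.06894753 -0.97586414]
```

>>> {"op": "drive_tool", "data": {"plan": [[0.45,-2,7,-1,-0.002,0,0.004],[0.45,0,7,0,0,0,0],[0.45,0,7,0,0,0,0],[0.45,0,0,0,0,0,0]]}}

```text
clock: 5.0
position: [0.4977, 0.2683, 0.021]
tool_rot: [0.702, -0.7, 0.089, -0.093]
wrist_force: [-0.1, 0.4, 0.4]
finger_gap: 0.0387
```

Run:
```python
from H import *
from station import manip
o=manip.observe();go(o,[.4957,.267,.02],down(-.258,1));print(o["wrist_force"])
```

```text
shift mm [-1.6  1.  -1.8] turn [-0.0029 -0.0001  0.0047] deg 0.3
[-0.08424945  0.3757479   0.4315819 ]
```

>>> {"op": "drive_tool", "data": {"plan": [[0.3,-1.6,0,-1.8,-0.003,0,0.005],[0.25,0,0,0,0,0,0],[0.22,0,0,0,0,0,0],[0.22,0,0,0,0,0,0]], "squeeze": 20}}

```text
clock: 5.33
position: [0.4948, 0.2666, 0.0197]
tool_rot: [-0.701, 0.702, -0.092, 0.09]
wrist_force: [0.3, 0.4, -0.2]
finger_gap: 0.0189
```

Run:
```python
from H import *
o=shot("wrist","w3",(200,130,200,150),4);go(o,[.4957,.267,.02],down(-.258,1))
shot("side","s3",(225,245,80,80),7)
```

```text
5.3333 pos [0.4948, 0.2666, 0.0197] q [-0.70076, 0.70167, -0.09213, 0.08998] F [ 0.26  0.41 -0.17] gap 0.0189
shift mm [ 0.8 -0.3  0.7] turn [ 0.0017 -0.0003 -0.0029] deg 0.2
5.3833 pos [0.4949, 0.2666, 0.0198] q [-0.70078, 0.70165, -0.09207, 0.09004] F [ 0.84  0.42 -0.09] gap 0.0191
```

View pics/w3.png

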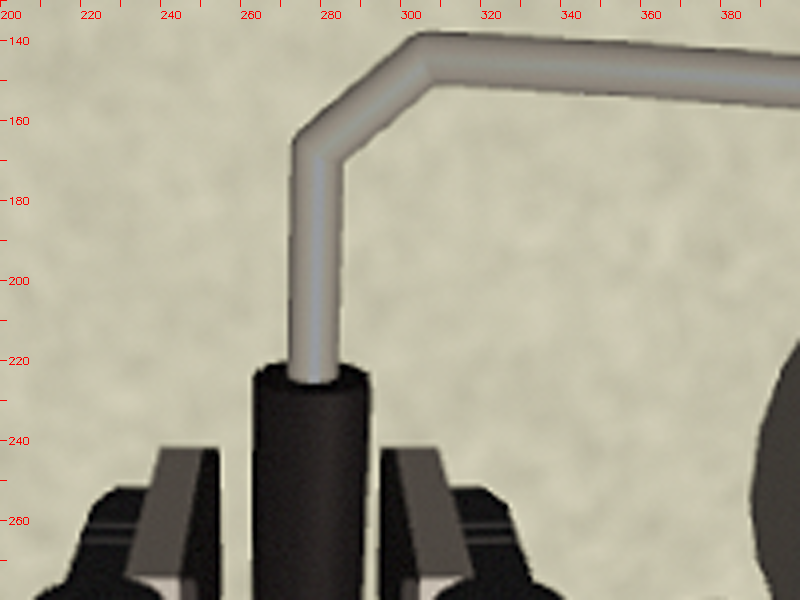

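The sleeve (263-292) sits between the pads (255 and 295), about 0.7 mm right of centre. I'll nudge the tool across and close.

>>> {"op": "drive_tool", "data": {"plan": [[0.22,0.8,0,0.5,0,0,0],[0.12,0,0,0,0,0,0],[0.08,0,0,0,0,0,0],[0.08,0,0,0,0,0,0],[0.08,0,0,0,0,0,0]], "squeeze": 20}}

```text
clock: 5.85
position: [0.4959, 0.2669, 0.0201]
tool_rot: [-0.701, 0.702, -0.092, 0.09]
wrist_force: [-1.3, 0.2, -0.2]
finger_gap: 0.0107
```

Run:
```python
from H import *
from station import manip
o=shot("side","s4",(225,245,80,80),7);print(o["torque"],o["joints"])
R=qR(o["tool_rot"]);g=o["position"]-R.apply([0,.019,0]);print("grasp",g)
# arc table: pail-frame tool path for grasp, delta in tool axes (x_tool=pail x, y_tool=-z)
a=np.linspace(-1.83,0,31);x=np.sin(a)*105;z=np.cos(a)*105
print(np.c_[a[1:],np.diff(x),-np.diff(z)].round(1))
```

```text
5.85 pos [0.4959, 0.2669, 0.0201] q [-0.70082, 0.70154, -0.09231, 0.09033] F [-1.31  0.22 -0.24] gap 0.0107
[-0.03308463  0.04441528 -0.07434095] [2.92348816e-01 3.36162005e-01 1.88122964e+00 2.70235972e-04
 9.27170167e-01 5.51198344e-01]
grasp [0.49599509 0.26692337 0.03908065]
[[-1.8 -1.5 -6.2]
 [-1.7 -1.1 -6.3]
 [-1.6 -0.7 -6.4]
 [-1.6 -0.3 -6.4]
 [-1.5  0.1 -6.4]
 [-1.5  0.5 -6.4]
 [-1.4  0.9 -6.3]
 [-1.3  1.3 -6.3]
 [-1.3  1.6 -6.2]
 [-1.2  2.  -6.1]
 [-1.2  2.4 -5.9]
 [-1.1  2.7 -5.8]
 [-1.   3.1 -5.6]
 [-1.   3.4 -5.4]
 [-0.9  3.7 -5.2]
 [-0.9  4.1 -5. ]
 [-0.8  4.4 -4.7]
 [-0.7  4.6 -4.4]
 [-0.7  4.9 -4.1]
 [-0.6  5.1 -3.8]
 [-0.5  5.4 -3.5]
 [-0.5  5.6 -3.2]
 [-0.4  5.7 -2.8]
 [-0.4  5.9 -2.5]
 [-0.3  6.  -2.1]
 [-0.2  6.2 -1.7]
 [-0.2  6.3 -1.4]
 [-0.1  6.3 -1. ]
 [-0.1  6.4 -0.6]
 [ 0.   6.4 -0.2]]
```

View pics/s4.png

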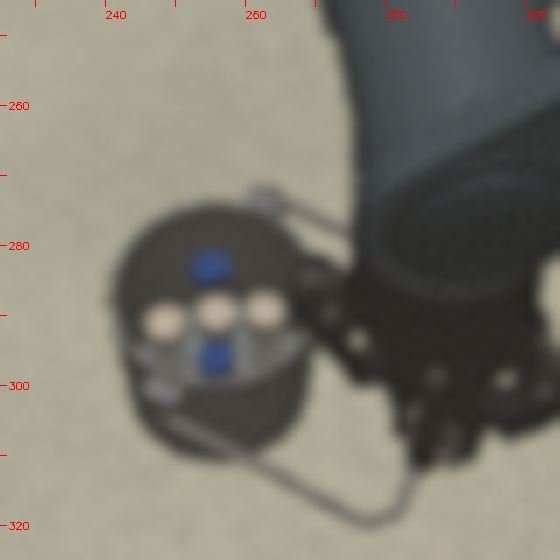

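```bash
cat > arc.py <<'E'
import sys
from H import *
from station import manip
PIV=np.array([.5937,.2411,.066]);yaw=-.258
o=manip.observe();R=qR(o["tool_rot"]);g=o["position"]-R.apply([0,.019,0])
l=Ro.from_euler('z',-yaw).apply(g-PIV)*1000
print("clock",round(o["clock"],2),"local",l.round(1),"ang",np.arctan2(l[0],l[2]).round(3),"rad",np.hypot(l[0],l[2]).round(1),"F",o["wrist_force"].round(1),"gap",round(o["finger_gap"],4))
da=float(sys.argv[1]);n=int(sys.argv[2]);a=np.arctan2(l[0],l[2])
prev=l
for i in range(1,n+1):
    t=np.array([105*np.sin(a+da*i),0,105*np.cos(a+da*i)]);d=t-prev;prev=t
    print(round(a+da*i,3),"x %.1f y %.1f z %.1f"%(d[0],-d[2],d[1]))
print("turn",(R.inv()*down(yaw)).as_rotvec().round(4))
E
python3 arc.py .06 6
```

```text
clock 5.9 local [-101.1    0.   -26.9] ang -1.831 rad 104.6 F [-0.2 -0.6 -0.6] gap 0.0112
-1.771 x -1.8 y -6.0 z -0.0
-1.711 x -1.1 y -6.2 z 0.0
-1.651 x -0.7 y -6.3 z 0.0
-1.591 x -0.3 y -6.3 z 0.0
-1.531 x 0.1 y -6.3 z 0.0
-1.471 x 0.4 y -6.3 z 0.0
turn [ 0.0014 -0.001  -0.0027]
```

>>> {"op": "drive_tool", "data": {"plan": [[0.08,-1.5,-6,0,0.0014,-0.001,-0.0027],[0.08,-1,-6.2,0,0,0,0],[0.08,-0.7,-6.3,0,0,0,0],[0.08,-0.3,-6.3,0,0,0,0],[0.08,0,0,0,0,0,0]], "squeeze": 25}}

```text
clock: 6.32
position: [0.4931, 0.2677, 0.048]
tool_rot: [0.701, -0.701, 0.09, -0.092]
wrist_force: [-1.0, -0.8, -0.4]
finger_gap: 0.011
```

```bash
python3 arc.py .06 7
```

```text
clock 6.32 local [-1.041e+02  1.000e-01  1.000e+00] ang -1.562 rad 104.1 F [-1.  -0.8 -0.4] gap 0.011
-1.502 x -0.7 y -6.3 z -0.1
-1.442 x 0.6 y -6.3 z 0.0
-1.382 x 1.0 y -6.2 z 0.0
-1.322 x 1.4 y -6.1 z 0.0
-1.262 x 1.7 y -6.1 z 0.0
-1.202 x 2.1 y -5.9 z 0.0
-1.142 x 2.4 y -5.8 z 0.0
turn [-0.0005  0.0003  0.0024]
```

>>> {"op": "drive_tool", "data": {"plan": [[0.08,-0.5,-6.3,0,0,0,0.002],[0.08,0.6,-6.3,0,0,0,0],[0.08,1,-6.2,0,0,0,0],[0.08,1.4,-6.1,0,0,0,0],[0.08,1.7,-6.1,0,0,0,0],[0.08,0,0,0,0,0,0]]}}

```text
clock: 6.82
position: [0.498, 0.2665, 0.0832]
tool_rot: [0.702, -0.701, 0.09, -0.091]
wrist_force: [-1.0, -0.6, -0.7]
finger_gap: 0.0113
```

```bash
python3 arc.py .06 7
```

```text
clock 6.82 local [-99.    0.1  36.2] ang -1.22 rad 105.4 F [-1.  -0.6 -0.7] gap 0.0113
-1.16 x 2.8 y -5.7 z -0.1
-1.1 x 2.7 y -5.7 z 0.0
-1.04 x 3.0 y -5.5 z 0.0
-0.98 x 3.3 y -5.3 z 0.0
-0.92 x 3.7 y -5.1 z 0.0
-0.86 x 4.0 y -4.9 z 0.0
-0.8 x 4.2 y -4.6 z 0.0
turn [-0.0011  0.0007  0.002 ]
```

>>> {"op": "drive_tool", "data": {"plan": [[0.08,2.8,-5.7,0,-0.001,0.0007,0.002],[0.08,2.7,-5.7,0,0,0,0],[0.08,3,-5.5,0,0,0,0],[0.08,3.3,-5.3,0,0,0,0],[0.08,3.7,-5.1,0,0,0,0],[0.08,0,0,0,0,0,0]]}}

```text
clock: 7.32
position: [0.5142, 0.262, 0.1128]
tool_rot: [-0.701, 0.701, -0.091, 0.09]
wrist_force: [-1.0, -1.3, 0.3]
finger_gap: 0.0108
```

```bash
python3 arc.py .06 7
python3 - <<'E'
from H import *
shot("side","s5",(225,245,80,80),7)
E
```

```text
clock 7.32 local [-82.2  -0.1  65.8] ang -0.896 rad 105.3 F [-1.  -1.3  0.3] gap 0.0108
-0.836 x 4.3 y -4.6 z 0.1
-0.776 x 4.4 y -4.5 z 0.0
-0.716 x 4.6 y -4.3 z 0.0
-0.656 x 4.9 y -4.0 z 0.0
-0.596 x 5.1 y -3.7 z 0.0
-0.536 x 5.3 y -3.4 z 0.0
-0.476 x 5.5 y -3.1 z 0.0
turn [ 0.0006 -0.     -0.0013]
7.3167 pos [0.5142, 0.262, 0.1128] q [-0.70108, 0.70138, -0.09148, 0.09048] F [-1.05 -1.34  0.3 ] gap 0.0108
```

View pics/s5.png

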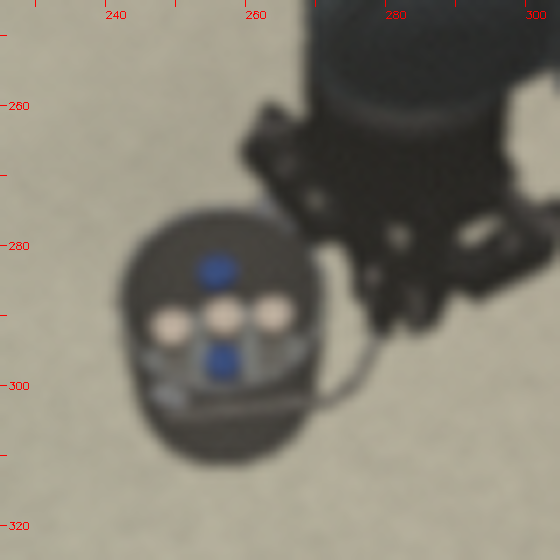

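Run:
```python
from H import *
shot("scene","c5",(305,160,80,70),9)
def reg(a,b,box,cam):
    A=cv2.cvtColor(cv2.imread(a),6).astype(np.float32);B=cv2.cvtColor(cv2.imread(b),6).astype(np.float32)
    x,y,w,h=box;t=A[y:y+h,x:x+w];t=cv2.resize(t,None,fx=8,fy=8,interpolation=2);s=cv2.resize(B[y-6:y+h+6,x-6:x+w+6],None,fx=8,fy=8,interpolation=2)
    m=cv2.matchTemplate(s,t,cv2.TM_CCOEFF_NORMED);_,v,_,l=cv2.minMaxLoc(m);d=np.array(l)/8-6
    p=ray(cam,(x+w/2,y+h/2),.07);p2=ray(cam,(x+w/2+d[0],y+h/2+d[1]),.07)
    print(cam,d,v,((p2-p)*1000).round(1))
box=(244,280,24,18)
for n in ("s3_raw","s4_raw","s5_raw"): reg("pics/side0.png",f"pics/{n}.png",box,"side")
reg("pics/scene0.png","pics/c5_raw.png",(335,198,22,26),"scene")
```

```text
7.3667 pos [0.5138, 0.262, 0.1123] q [-0.70104, 0.70143, -0.09161, 0.09027] F [ 0.43 -0.94  0.14] gap 0.0112
side [0. 0.] 0.9975289106369019 [0. 0. 0.]
side [-0.125  0.   ] 0.9969372749328613 [0.4 0.  0. ]
side [0.875 0.5  ] 0.996618926525116 [-2.8  1.3  0. ]
scene [-0.375 -0.75 ] 0.9718842506408691 [-3.2  1.6  0. ]
```

View pics/c5.png

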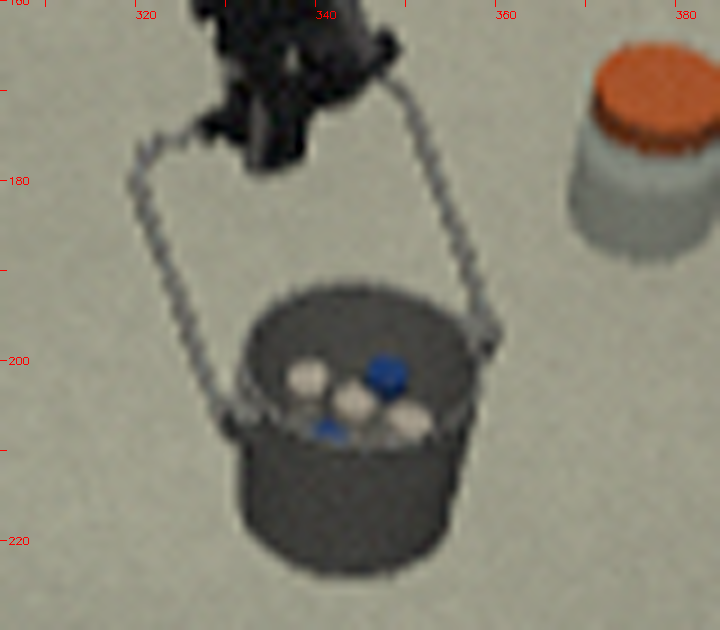

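```bash
sed -i 's/^PIV=.*/PIV=np.array([.5906,.2426,.0627]);yaw=-.258/' arc.py; python3 arc.py .06 6
```

```text
clock 7.42 local [-79.6  -0.9  68.2] ang -0.863 rad 104.8 F [ 1.   0.2 -0.8] gap 0.011
-0.803 x 4.1 y -4.8 z 0.9
-0.743 x 4.5 y -4.4 z 0.0
-0.683 x 4.8 y -4.1 z 0.0
-0.623 x 5.0 y -3.8 z 0.0
-0.563 x 5.2 y -3.5 z 0.0
-0.503 x 5.4 y -3.2 z 0.0
turn [ 0.0009  0.0001 -0.0023]
```

>>> {"op": "drive_tool", "data": {"plan": [[0.08,4.2,-4.8,0,0.001,0,-0.0023],[0.08,4.5,-4.4,0,0,0,0],[0.08,4.8,-4.1,0,0,0,0],[0.08,5,-3.8,0,0,0,0],[0.08,0,0,0,0,0,0]]}}

```text
clock: 7.83
position: [0.5312, 0.2571, 0.1293]
tool_rot: [-0.701, 0.702, -0.092, 0.089]
wrist_force: [0.5, -0.7, 0.2]
finger_gap: 0.0111
```

```bash
cat > reg.py <<'E'
import sys
from H import *
def reg(a,b,box,cam):
    A=cv2.cvtColor(cv2.imread(a),6).astype(np.float32);B=cv2.cvtColor(cv2.imread(b),6).astype(np.float32)
    x,y,w,h=box;t=A[y:y+h,x:x+w];t=cv2.resize(t,None,fx=8,fy=8,interpolation=2);s=cv2.resize(B[y-6:y+h+6,x-6:x+w+6],None,fx=8,fy=8,interpolation=2)
    m=cv2.matchTemplate(s,t,cv2.TM_CCOEFF_NORMED);_,v,_,l=cv2.minMaxLoc(m);d=np.array(l)/8-6
    p=ray(cam,(x+w/2,y+h/2),.07);p2=ray(cam,(x+w/2+d[0],y+h/2+d[1]),.07)
    print(cam,d,round(v,4),((p2-p)*1000).round(1))
n=sys.argv[1]
shot("side","s"+n,(225,245,80,80),7);shot("scene","c"+n,(305,160,80,70),9)
reg("pics/side0.png",f"pics/s{n}_raw.png",(244,280,24,18),"side")
reg("pics/scene0.png",f"pics/c{n}_raw.png",(335,198,22,26),"scene")
E
python3 reg.py 6; python3 arc.py .06 8
```

```text
7.8333 pos [0.5312, 0.2571, 0.1293] q [-0.70103, 0.70152, -0.09201, 0.08921] F [ 0.46 -0.68  0.24] gap 0.0111
7.8833 pos [0.5308, 0.2572, 0.1291] q [-0.701, 0.70154, -0.09216, 0.08911] F [-0.55 -0.23  1.31] gap 0.0114
side [1.    0.625] 0.9946 [-3.2  1.7  0. ]
scene [-0.375 -0.875] 0.9733 [-3.6  2.   0. ]
clock 7.93 local [-61.9  -1.1  85.1] ang -0.629 rad 105.2 F [-0.2  1.1  1. ] gap 0.0112
-0.569 x 5.3 y -3.4 z 1.1
-0.509 x 5.4 y -3.2 z 0.0
-0.449 x 5.6 y -2.9 z 0.0
-0.389 x 5.8 y -2.6 z 0.0
-0.329 x 5.9 y -2.2 z 0.0
-0.269 x 6.0 y -1.9 z 0.0
-0.209 x 6.1 y -1.5 z 0.0
-0.149 x 6.2 y -1.1 z 0.0
turn [ 0.0013  0.0011 -0.0047]
```

>>> {"op": "drive_tool", "data": {"plan": [[0.08,5.5,-3.2,0,0.0013,0.001,-0.0047],[0.08,5.5,-3,0,0,0,0],[0.08,5.6,-2.8,0,0,0,0],[0.08,5.8,-2.5,0,0,0,0],[0.08,0,0,0,0,0,0]]}}

```text
clock: 8.35
position: [0.5531, 0.2515, 0.1419]
tool_rot: [-0.701, 0.701, -0.091, 0.09]
wrist_force: [-1.4, -0.2, 1.3]
finger_gap: 0.011
```

```bash
python3 reg.py 7; python3 arc.py .06 8
```

```text
8.35 pos [0.5531, 0.2515, 0.1419] q [-0.7012, 0.70132, -0.09133, 0.09013] F [-1.37 -0.25  1.26] gap 0.011
8.4 pos [0.5527, 0.2515, 0.1417] q [-0.7011, 0.70142, -0.0916, 0.08988] F [-1.3  -1.06  2.65] gap 0.0109
side [1.    0.625] 0.9773 [-3.2  1.7  0. ]
scene [-0.375 -0.875] 0.9746 [-3.6  2.   0. ]
clock 8.45 local [-39.3  -1.1  97.8] ang -0.382 rad 105.4 F [-0.8 -1.4  2.3] gap 0.0112
-0.322 x 6.1 y -1.8 z 1.1
-0.262 x 6.0 y -1.8 z 0.0
-0.202 x 6.1 y -1.5 z 0.0
-0.142 x 6.2 y -1.1 z 0.0
-0.082 x 6.3 y -0.7 z 0.0
-0.022 x 6.3 y -0.3 z 0.0
0.038 x 6.3 y 0.0 z 0.0
0.098 x 6.3 y 0.4 z 0.0
turn [ 0.0009  0.0008 -0.0028]
```

View pics/c7.png

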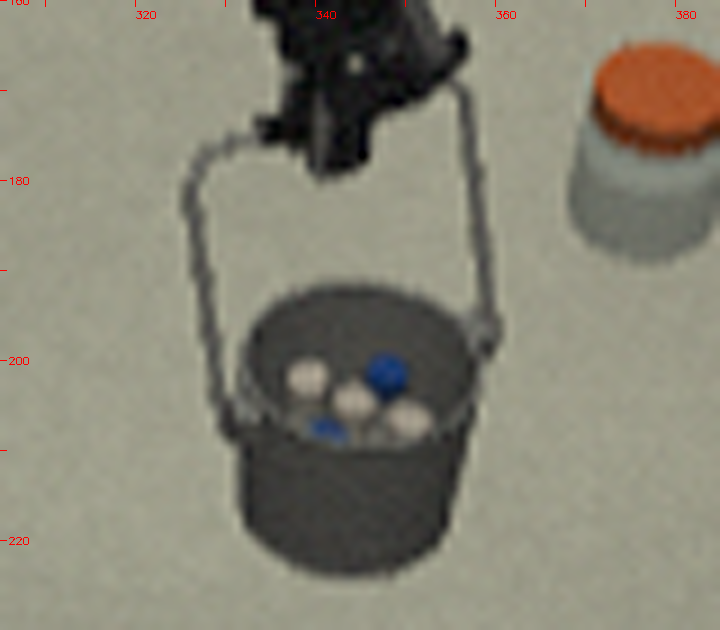

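>>> {"op": "drive_tool", "data": {"plan": [[0.08,6.1,-2.4,0,0.001,0.0008,-0.0028],[0.08,6,-2,0,0,0,0],[0.08,6.1,-1.7,0,0,0,0],[0.08,6.2,-1.2,0,0,0,0],[0.08,0,0,0,0,0,0]]}}

```text
clock: 8.87
position: [0.5776, 0.2445, 0.1485]
tool_rot: [-0.701, 0.701, -0.091, 0.091]
wrist_force: [0.6, -0.3, 1.8]
finger_gap: 0.0111
```

```bash
python3 reg.py 8; python3 arc.py .06 3
```

```text
8.8667 pos [0.5776, 0.2445, 0.1485] q [-0.70112, 0.70135, -0.09117, 0.09068] F [ 0.58 -0.31  1.78] gap 0.0111
8.9167 pos [0.5774, 0.2446, 0.1485] q [-0.70112, 0.70137, -0.09112, 0.09065] F [ 0.33 -0.76  0.13] gap 0.011
side [0.875 0.625] 0.9275 [-2.8  1.7  0. ]
scene [-0.375 -0.875] 0.9751 [-3.6  2.   0. ]
clock 8.97 local [-13.7  -1.4 104.7] ang -0.13 rad 105.6 F [ 0.1 -1.   0.5] gap 0.011
-0.07 x 6.3 y -0.0 z 1.4
-0.01 x 6.3 y -0.3 z 0.0
0.05 x 6.3 y 0.1 z 0.0
turn [ 0.0006  0.0004 -0.0009]
```

>>> {"op": "drive_tool", "data": {"plan": [[0.08,6.3,-0.4,0,0,0,0],[0.08,6.3,-0.3,0,0,0,0],[0.08,1.3,0,0,0,0,0],[0.08,0,0,0,0,0,0]]}}

```text
clock: 9.3
position: [0.5915, 0.2409, 0.1494]
tool_rot: [-0.701, 0.702, -0.091, 0.09]
wrist_force: [-0.9, -0.5, 1.8]
finger_gap: 0.0109
```

```bash
python3 reg.py 9; python3 arc.py .06 1;python3 - <<'E'
from H import *
shot("wrist","w9")
E
```

```text
9.3 pos [0.5915, 0.2409, 0.1494] q [-0.70098, 0.70154, -0.0912, 0.09024] F [-0.89 -0.48  1.85] gap 0.0109
9.35 pos [0.5914, 0.2409, 0.1494] q [-0.70099, 0.70155, -0.09108, 0.09027] F [ 0.08 -0.95  2.53] gap 0.0109
side [1.25  0.625] 0.9774 [-3.9  1.6  0. ]
scene [-0.375 -0.875] 0.9752 [-3.6  2.   0. ]
clock 9.4 local [  1.2  -1.4 105.7] ang 0.011 rad 105.7 F [ 0.4 -0.8  1.6] gap 0.0108
0.071 x 6.3 y 1.0 z 1.4
turn [ 0.0009  0.0009 -0.0007]
9.4 pos [0.5914, 0.2409, 0.1494] q [-0.70101, 0.70154, -0.09094, 0.09036] F [ 0.36 -0.77  1.64] gap 0.0108
```

View pics/c9.png

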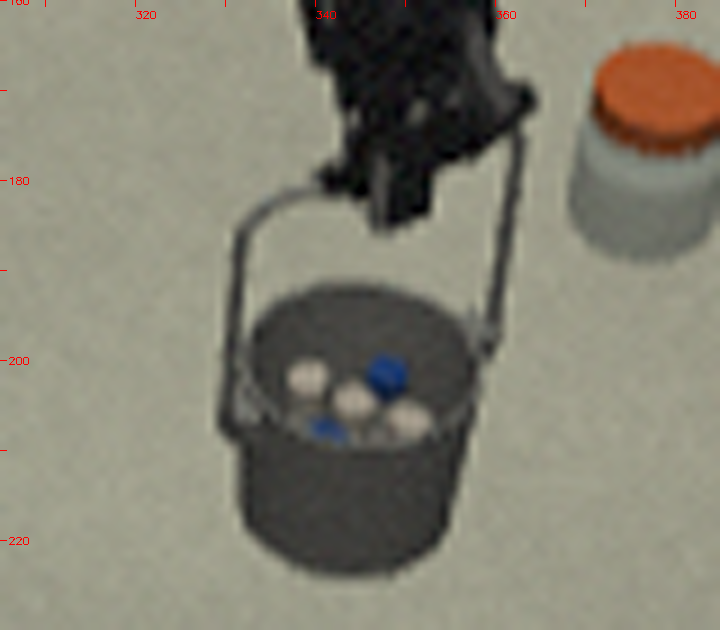

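View pics/w9.png

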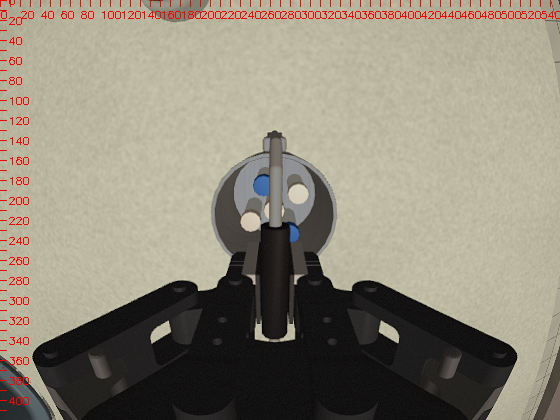

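>>> {"op": "drive_tool", "data": {"plan": [[0.05,0,0,0,0,0,0],[0.05,0,0,0,0,0,0],[0.05,0,-2,0,0,0,0],[0.05,0,-3,0,0,0,0],[0.05,0,-5,0,0,0,0],[0.05,0,-7,0,0,0,0],[0.05,0,-9,0,0,0,0],[0.05,0,-9,0,0,0,0],[0.05,0,-9,0,0,0,0],[0.05,0,-9,0,0,0,0],[0.05,0,-9,0,0,0,0],[0.05,0,-9,0,0,0,0],[0.05,0,-9,0,0,0,0],[0.05,0,-9,0,0,0,0],[0.05,0,-9,0,0,0,0],[0.05,0,-9,0,0,0,0],[0.05,0,-7,0,0,0,0],[0.05,0,-4,0,0,0,0],[0.05,0,-2,0,0,0,0],[0.05,0,0,0,0,0,0]], "squeeze": 45}}

```text
clock: 11.12
position: [0.5888, 0.2416, 0.2792]
tool_rot: [-0.701, 0.702, -0.093, 0.088]
wrist_force: [-0.3, -0.9, -4.9]
finger_gap: 0.0103
```

Run:
```python
from H import *
o=shot("wrist","w10");print(o["torque"])
go(o,[.44,-.02,.272],down(-.242))
shot("scene","c10")
```

```text
11.1167 pos [0.5888, 0.2416, 0.2792] q [-0.70084, 0.70178, -0.09271, 0.0879] F [-0.31 -0.87 -4.87] gap 0.0103
[-0.00262068 -0.00448881 -0.01142551]
shift mm [ -77.6    8.3 -290.7] turn [ 0.0021 -0.0141 -0.0066] deg 0.9
11.1667 pos [0.5887, 0.2415, 0.2788] q [-0.70079, 0.70183, -0.09283, 0.08776] F [ 0.   -0.43 -4.8 ] gap 0.0104
```

View pics/c10.png

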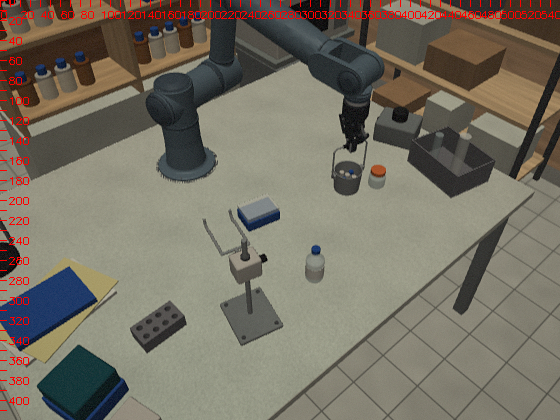

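>>> {"op": "drive_tool", "data": {"plan": [[0.05,-0.8,0,-3,0.002,-0.014,-0.007],[0.05,-1.5,0,-6,0,0,0],[0.05,-2.3,0,-9,0,0,0],[0.05,-3,0,-12,0,0,0],[0.05,-3.5,0,-14,0,0,0],[0.05,-3.5,0,-14,0,0,0],[0.05,-3.5,0,-14,0,0,0],[0.05,-3.5,0,-14,0,0,0],[0.05,-3.5,0,-14,0,0,0],[0.05,-3.5,0,-14,0,0,0],[0.05,-3.5,0,-14,0,0,0],[0.05,-3.5,0,-14,0,0,0],[0.05,-3.5,0,-14,0,0,0],[0.05,-3.5,0,-14,0,0,0],[0.05,-3.5,0,-14,0,0,0],[0.05,-3.5,0,-14,0,0,0],[0.05,-3.5,0,-14,0,0,0],[0.05,-3.5,0,-14,0,0,0],[0.05,-3,0,-12,0,0,0],[0.05,-2.5,0,-10,0,0,0]]}}

```text
clock: 12.88
position: [0.4494, -0.0035, 0.2706]
tool_rot: [-0.699, 0.704, -0.09, 0.08]
wrist_force: [-0.3, 0.3, -4.3]
finger_gap: 0.0105
```

>>> {"op": "drive_tool", "data": {"plan": [[0.05,-2,0,-7,0,0,0],[0.05,-1,0,-4,0,0,0],[0.05,0,0,-2,0,0,0],[0.05,0,0,0,0,0,0]]}}

```text
clock: 13.22
position: [0.4403, -0.0182, 0.2701]
tool_rot: [-0.699, 0.705, -0.092, 0.082]
wrist_force: [-0.2, -0.6, -4.5]
finger_gap: 0.0107
```

Run:
```python
from H import *
o=shot("wrist","w11");print(o["torque"])
go(o,[.425,-.18,.275],down(-.242))
```

```text
13.2167 pos [0.4403, -0.0182, 0.2701] q [-0.69891, 0.70456, -0.09192, 0.0816] F [-0.17 -0.6  -4.48] gap 0.0107
[-0.01751002 -0.04887037 -0.00581829]
shift mm [  24.5   -3.7 -160.7] turn [ 0.0097 -0.004  -0.0135] deg 1.0
```

View pics/w11.png

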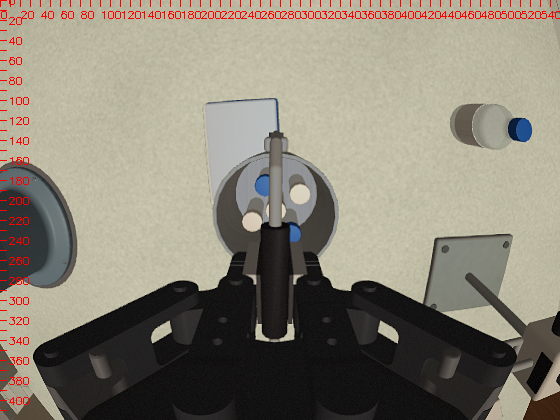

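>>> {"op": "drive_tool", "data": {"plan": [[0.05,0.5,0,-3,0.0097,-0.004,-0.0135],[0.05,1,-0.3,-6,0,0,0],[0.05,1.5,-0.3,-9,0,0,0],[0.05,1.7,-0.3,-11,0,0,0],[0.05,1.8,-0.3,-12,0,0,0],[0.05,1.8,-0.3,-12,0,0,0],[0.05,1.8,-0.3,-12,0,0,0],[0.05,1.8,-0.3,-12,0,0,0],[0.05,1.8,-0.3,-12,0,0,0],[0.05,1.8,-0.3,-12,0,0,0],[0.05,1.8,-0.3,-12,0,0,0],[0.05,1.8,-0.3,-12,0,0,0],[0.05,1.8,-0.3,-12,0,0,0],[0.05,1.7,-0.3,-11,0,0,0],[0.05,1.5,-0.3,-9,0,0,0],[0.05,1,-0.3,-6,0,0,0],[0.05,0.5,0,-3,0,0,0],[0.05,0,0,0,0,0,0]]}}

```text
clock: 14.77
position: [0.4249, -0.2012, 0.275]
tool_rot: [-0.702, 0.702, -0.083, 0.084]
wrist_force: [-0.0, 0.7, -5.3]
finger_gap: 0.0105
```

Run:
```python
from H import *
o=shot("wrist","w12");print(o["torque"])
go(o,[.425,-.18,.275],down(-.242))
shot("side","s12",(220,100,130,110),6);shot("scene","c12",(170,160,120,130),5)
```

```text
14.7667 pos [0.4249, -0.2012, 0.275] q [-0.70174, 0.70249, -0.08342, 0.08432] F [-0.01  0.71 -5.31] gap 0.0105
[-0.00199132  0.07454094  0.0109544 ]
shift mm [-4.9 -0.1 20.7] turn [0.0009 0.0042 0.0014] deg 0.3
14.8167 pos [0.425, -0.2009, 0.2749] q [-0.70179, 0.70246, -0.08335, 0.08419] F [-0.13 -0.35 -4.37] gap 0.0101
14.8667 pos [0.425, -0.2005, 0.2749] q [-0.70191, 0.70238, -0.08318, 0.08402] F [ 0.53 -0.32 -5.01] gap 0.0105
```

View pics/w12.png

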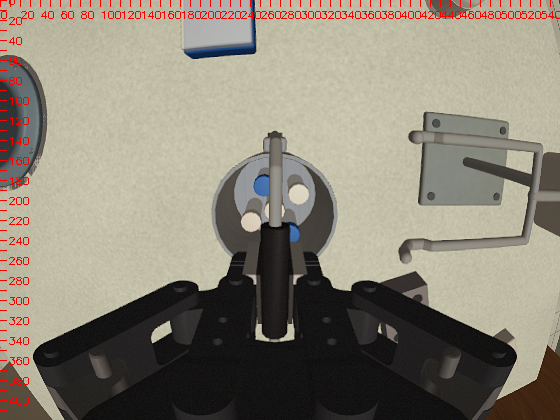

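View pics/c12.png

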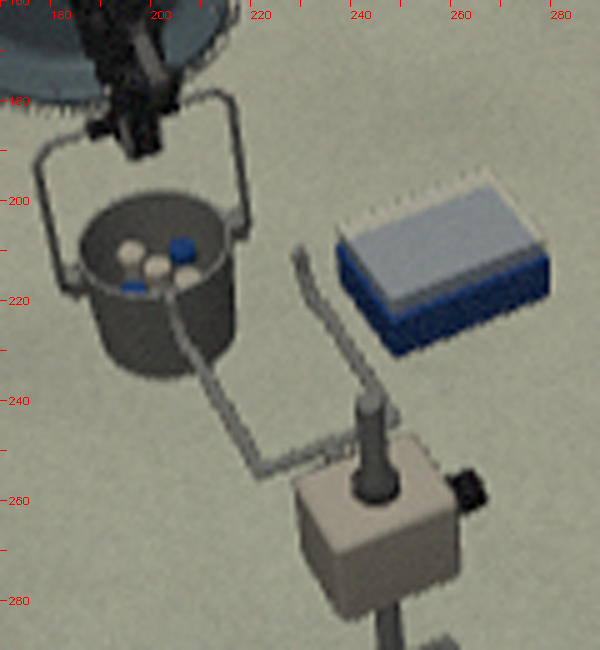

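View pics/s12.png

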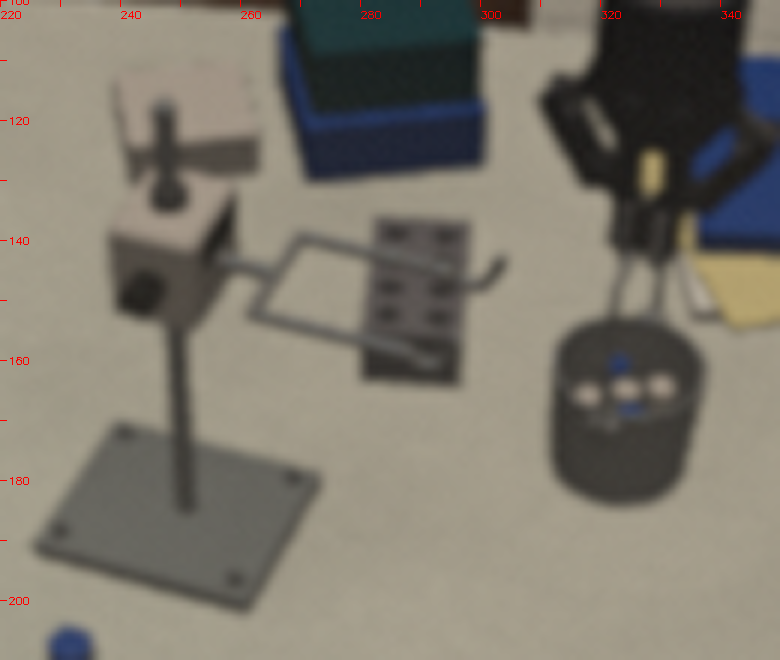

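Run:
```python
import cv2
im=cv2.imread("pics/w12_raw.png")
x0,y0,w,h,f=395,100,160,180,4
c=cv2.resize(im[y0:y0+h,x0:x0+w],None,fx=f,fy=f,interpolation=2)
c=c[:600] if c.shape[0]>600 else c
for x in range(400,x0+w,10):
    cv2.line(c,((x-x0)*f,0),((x-x0)*f,6),(0,0,255),1);cv2.putText(c,str(x),((x-x0)*f,18),0,.35,(0,0,255),1)
for y in range(100,y0+h,10):
    cv2.line(c,(0,(y-y0)*f),(6,(y-y0)*f),(0,0,255),1);cv2.putText(c,str(y),(8,(y-y0)*f+4),0,.35,(0,0,255),1)
cv2.imwrite("pics/w12z.png",c)
```

```text
(no output)
```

View pics/w12z.png

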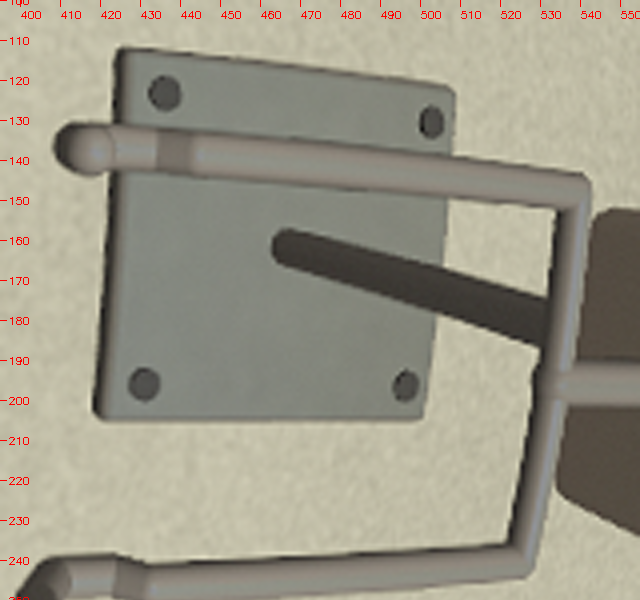

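```bash
cat > fitstand.py <<'E'
from H import *
pos=np.array([0.4249, -0.2012, 0.275]);q=[-0.70174, 0.70249, -0.08342, 0.08432]
W=[((.105,.038,-.0035),(536,146.3),1),((.105,-.038,-.0035),(523,239),1),((0,.038,-.001),(435.5,138),1),((0,-.038,-.001),(421.5,246),1),((.17,0,.0),(465.5,161.5),.6)]
S=[("side",(.105,.038,-.0035),(262,152)),("side",(.105,-.038,-.0035),(269,140)),("side",(-.021,-.038,.02),(302.3,143.5)),("scene",(.105,-.038,-.0035),(220.5,253.5)),("scene",(-.021,-.038,.02),(204.5,219)),("scene",(-.021,.038,.02),(228.5,209.5))]
rod=[("scene",(.17,0,.32),(244.5,239.5)),("side",(.17,0,.32),(247,117.5)),("side",(.17,0,0.008),(250.3,184))]
for ws in (0,.3,1):
    def f(p):
        r=[]
        for P,uv,w in W:
            z=P[2]+p[3] if P[0]!=.17 else .008
            r.append(w*(wristproj(pos,q,T(*p[:3],(P[0],P[1],z)),HE,WF,WC)[0]-uv))
        for n,P,uv in S: r.append(ws*(proj(n,T(*p[:3],(P[0],P[1],P[2]+p[3])))[0]-uv))
        for n,P,uv in rod: r.append(ws*(proj(n,T(*p[:3],P))[0]-uv))
        return np.concatenate(r)
    r=least_squares(f,[.53,-.205,-.24,.23],loss='soft_l1');print(ws,r.x.round(4),round(r.cost,2));print(f(r.x).round(1))
E
python3 fitstand.py
```

```text
0 [ 0.5323 -0.2051 -0.2361  0.2184] 4.27
[ 1.1  2.   0.4 -0.7 -2.9  0.   0.1 -0.4  0.4  0.1 -0.   0.  -0.  -0.
  0.  -0.   0.   0.  -0.  -0.   0.  -0.  -0.   0.  -0.  -0.  -0.   0. ]
0.3 [ 0.532  -0.2049 -0.2361  0.2187] 5.3
[ 1.2  2.   0.5 -0.6 -3.1 -0.  -0.1 -0.3  0.3  0.1 -0.6  0.2 -0.2 -0.1
  0.1 -0.3  0.6  0.6 -0.2 -0.2  0.3 -0.1 -0.1  0.1 -0.5 -0.4 -0.3  0.3]
1 [ 0.5315 -0.2047 -0.2359  0.2192] 12.28
[ 1.1  1.9  0.4 -0.4 -3.5 -0.1 -0.5 -0.1  0.1  0.  -1.9  0.6 -0.7 -0.2
  0.6 -1.   2.1  1.8 -0.8 -0.8  1.  -0.5 -0.5  0.3 -1.5 -1.1 -0.9  1. ]
```

Run:
```python
from H import *
pos=np.array([0.4249, -0.2012, 0.275]);q=[-0.70174, 0.70249, -0.08342, 0.08432]
p=[.532,-.205,-.236]
for y in (.038,-.038):
  for x,z in ((-.021,.2385),(-.021,.232),(-.01,.221),(-.007,.220),(0,.217),(.007,.220),(.02,.2195),(.105,.2155)):
    print(y,x,wristproj(pos,q,T(*p,(x,y,z)),HE,WF,WC).round(1))
im=cv2.imread("pics/w12_raw.png");c=cv2.resize(im[110:275,395:495],None,fx=6,fy=6,interpolation=2)
cv2.imwrite("pics/w12a.png",c[:420]);cv2.imwrite("pics/w12b.png",c[690:])
```

```text
0.038 -0.021 [[417.6 138.4]]
0.038 -0.021 [[413.2 137.7]]
0.038 -0.01 [[421.4 137.5]]
0.038 -0.007 [[424.8 137.7]]
0.038 0 [[431.9 138. ]]
0.038 0.007 [[442.9 139. ]]
0.038 0.02 [[458.3 140.2]]
0.038 0.105 [[537.4 148.4]]
-0.038 -0.021 [[405.6 259. ]]
-0.038 -0.021 [[402. 255.]]
-0.038 -0.01 [[410.7 248.1]]
-0.038 -0.007 [[414.  247.4]]
-0.038 0 [[421.  245.4]]
-0.038 0.007 [[431.2 246.6]]
-0.038 0.02 [[446.  245.6]]
-0.038 0.105 [[523.6 238.6]]
```

View pics/w12a.png

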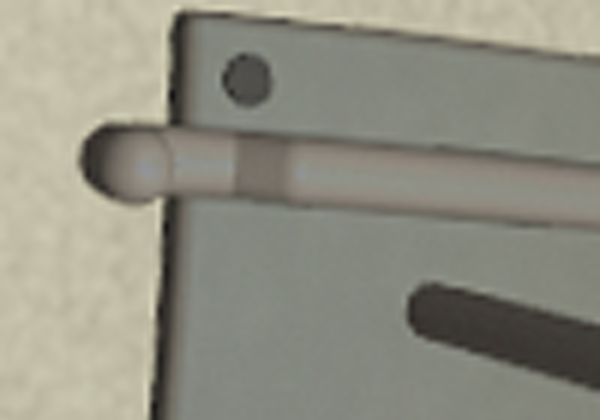

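View pics/w12b.png

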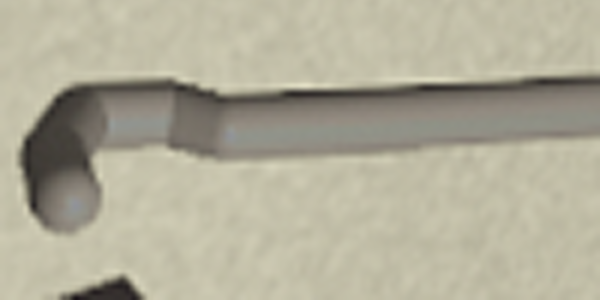

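```bash
cat > st.py <<'E'
import sys
from H import *
from station import manip
P=(.532,-.205);yaw=-.236
o=manip.observe();l=Ro.from_euler('z',-yaw).apply(o["position"]-np.array([*P,0]))*1000
print("clock",round(o["clock"],2),"TCP local",l.round(1),"barz~",(l[2]+21.6).round(1),"F",o["wrist_force"].round(2),"gap",round(o["finger_gap"],4))
t=np.array([float(v) for v in sys.argv[1:4]])
go(o,Ro.from_euler('z',yaw).apply(t/1000)+np.array([*P,0]),down(yaw))
E
python3 st.py -105 0 253.5
```

```text
clock 14.92 TCP local [-105.1  -20.3  274.9] barz~ 296.5 F [-1.04  0.13 -3.9 ] gap 0.0106
shift mm [ 0.1 21.4 20.3] turn [ 0.0005 -0.0006  0.0013] deg 0.1
```

>>> {"op": "drive_tool", "data": {"plan": [[0.05,0,1.5,1.5,0,0,0.001],[0.05,0,3,3,0,0,0],[0.05,0,4,4,0,0,0],[0.05,0,4.5,4,0,0,0],[0.05,0,4,4,0,0,0],[0.05,0,3,2.5,0,0,0],[0.05,0,1.5,1.5,0,0,0],[0.05,0,0,0,0,0,0]]}}

```text
clock: 15.58
position: [0.4303, -0.1752, 0.2502]
tool_rot: [0.703, -0.702, 0.082, -0.082]
wrist_force: [-0.0, -0.6, -5.0]
finger_gap: 0.0104
```

```bash
python3 st.py -50 0 253.5
```

```text
clock 15.58 TCP local [-105.9    5.2  250.2] barz~ 271.8 F [-0.05 -0.55 -5.  ] gap 0.0104
shift mm [55.9 -3.4 -5.4] turn [-0.0011  0.0036 -0.0013] deg 0.2
```

>>> {"op": "drive_tool", "data": {"plan": [[0.05,2,-0.5,-1,-0.001,0.003,-0.001],[0.05,4,-0.8,-1.5,0,0,0],[0.05,6,-0.8,-1.5,0,0,0],[0.05,7,-0.5,-1,0,0,0],[0.05,7,0,0,0,0,0],[0.05,7,0,0,0,0,0],[0.05,7,0,0,0,0,0],[0.05,6,0,0,0,0,0],[0.05,4,0,0,0,0,0],[0.05,2,0,0,0,0,0],[0.05,0,0,0,0,0,0]]}}

```text
clock: 16.5
position: [0.4865, -0.1955, 0.2536]
tool_rot: [-0.702, 0.703, -0.083, 0.084]
wrist_force: [-0.0, -0.4, -4.1]
finger_gap: 0.0102
```

```bash
python3 st.py -1 -1 253;python3 - <<'E'
from H import *
shot("wrist","w14");shot("side","s14",(220,100,130,110),6)
E
```

```text
clock 16.5 TCP local [-46.4  -1.4 253.6] barz~ 275.2 F [-0.05 -0.39 -4.13] gap 0.0102
shift mm [45.4  0.7  0.4] turn [ 0.001  -0.0005  0.0018] deg 0.1
16.5 pos [0.4865, -0.1955, 0.2536] q [-0.70174, 0.70259, -0.08283, 0.08404] F [-0.05 -0.39 -4.13] gap 0.0102
16.55 pos [0.4863, -0.1954, 0.2536] q [-0.70176, 0.70258, -0.08288, 0.08397] F [-0.07 -0.29 -3.85] gap 0.0104
```

View pics/w14.png

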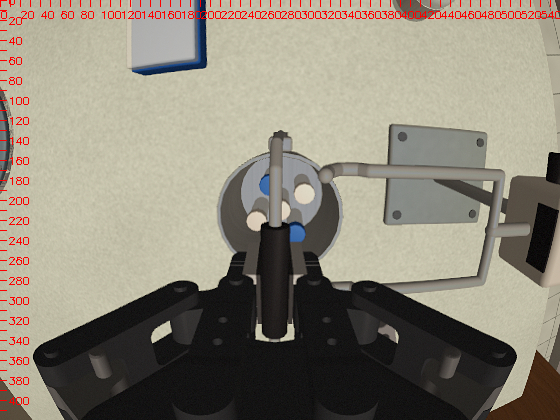

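View pics/s14.png

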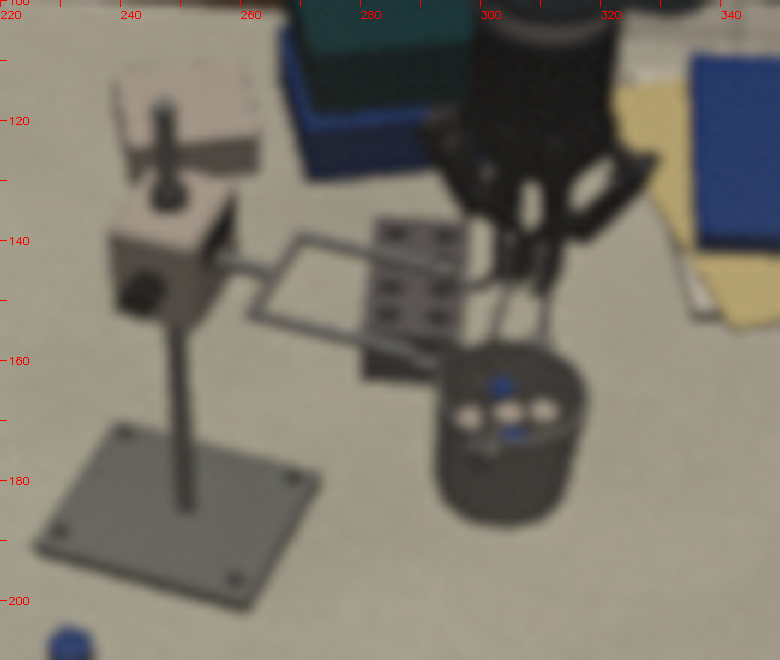

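Run:
```python
from H import *
pos=np.array([0.4865, -0.1955, 0.2536]);q=[-0.70174, 0.70259, -0.08283, 0.08404]
p=[.532,-.205,-.236]
print(wristproj(pos,q,T(*p,[(-.021,.038,.2345),(0,.038,.217),(.007,.038,.2195),(.105,.038,.2155),(.105,-.038,.2155)]),HE,WF,WC).round(1))
im=cv2.imread("pics/w14_raw.png");x0,y0,f=310,140,5
c=cv2.resize(im[140:260,310:460],None,fx=f,fy=f,interpolation=2)
for x in range(310,460,10):
    cv2.line(c,((x-x0)*f,0),((x-x0)*f,6),(0,0,255),1);cv2.putText(c,str(x),((x-x0)*f,18),0,.35,(0,0,255),1)
for y in range(140,260,10):
    cv2.line(c,(0,(y-y0)*f),(6,(y-y0)*f),(0,0,255),1);cv2.putText(c,str(y),(8,(y-y0)*f+4),0,.35,(0,0,255),1)
cv2.imwrite("pics/w14z.png",c)
```

```text
[[324.2 175.4]
 [355.7 170.6]
 [368.7 171.5]
 [499.4 175.1]
 [480.7 277.8]]
```

View pics/w14z.png

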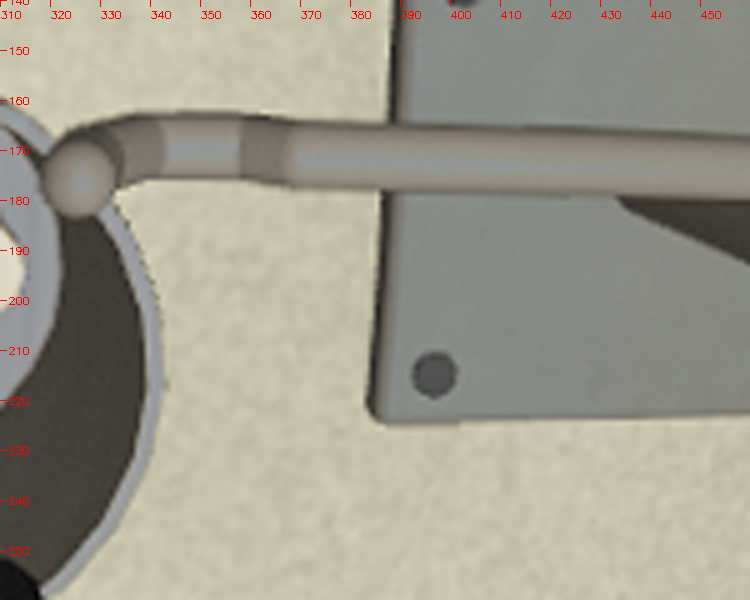

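Run:
```python
from H import *
pos=np.array([0.4865, -0.1955, 0.2536]);q=[-0.70174, 0.70259, -0.08283, 0.08404]
p=[.532,-.205,-.236]
for z in (.209,.2125,.216,.2195):
  print(z,[(x,wristproj(pos,q,T(*p,[(x/1000,.038,z)]),HE,WF,WC).round(1)[0].tolist()) for x in (-10,-7,0,7,11)])
# pixel width of prong 8mm at main vs notch
```

```text
0.209 [(-10, [336.0, 168.2]), (-7, [341.0, 168.3]), (0, [352.5, 168.5]), (7, [363.7, 168.7]), (11, [370.1, 168.8])]
0.2125 [(-10, [337.2, 169.1]), (-7, [342.2, 169.2]), (0, [353.9, 169.4]), (7, [365.3, 169.6]), (11, [371.8, 169.7])]
0.216 [(-10, [338.3, 170.1]), (-7, [343.5, 170.1]), (0, [355.3, 170.3]), (7, [367.0, 170.5]), (11, [373.5, 170.7])]
0.2195 [(-10, [339.5, 171.0]), (-7, [344.8, 171.1]), (0, [356.8, 171.3]), (7, [368.7, 171.5]), (11, [375.3, 171.6])]
```

>>> {"op": "drive_tool", "data": {"plan": [[0.05,1.5,0,0,0.001,0,0.0018],[0.05,3,0,0,0,0,0],[0.05,4.5,0,0,0,0,0],[0.05,5.5,0,0,0,0,0],[0.05,6,0,0,0,0,0],[0.05,6,0,0,0,0,0],[0.05,5.5,0,0,0,0,0],[0.05,4.5,0,0,0,0,0],[0.05,3,0,0,0,0,0],[0.05,1.5,0,0,0,0,0],[0.05,0,0,0,0,0,0]]}}

```text
clock: 17.52
position: [0.5301, -0.2058, 0.2534]
tool_rot: [0.702, -0.702, 0.084, -0.083]
wrist_force: [0.1, 0.4, -4.5]
finger_gap: 0.0104
```

```bash
python3 st.py -2 -1 213;python3 - <<'E'
from H import *
shot("wrist","w15")
E
```

```text
clock 17.52 TCP local [ -1.6  -1.3 253.4] barz~ 275.0 F [ 0.09  0.35 -4.54] gap 0.0104
shift mm [-0.4 40.4  0.2] turn [-0.0002 -0.0007 -0.0004] deg 0.0
17.5167 pos [0.5301, -0.2058, 0.2534] q [0.70223, -0.70209, 0.08362, -0.08336] F [ 0.09  0.35 -4.54] gap 0.0104
```

View pics/w15.png

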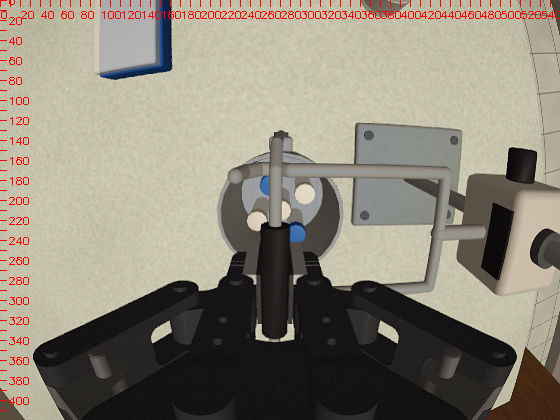

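The wire passes over the +y prong at (275,170), above the notch. The tip at (236,177) is clear on the -x side. I'll descend toward the notch.

>>> {"op": "drive_tool", "data": {"plan": [[0.05,0,1.5,0,0,0,0],[0.05,0,3,0,0,0,0],[0.05,0,4,0,0,0,0],[0.05,0,5,0,0,0,0],[0.05,0,5,0,0,0,0],[0.05,0,5,0,0,0,0],[0.05,0,5,0,0,0,0],[0.05,0,4,0,0,0,0],[0.05,0,3,0,0,0,0],[0.05,0,1.5,0,0,0,0],[0.05,0,0,0,0,0,0]]}}

```text
clock: 18.48
position: [0.5284, -0.2051, 0.211]
tool_rot: [0.703, -0.702, 0.085, -0.082]
wrist_force: [-0.4, -0.4, -4.5]
finger_gap: 0.0103
```

```bash
python3 st.py -2 -1 200;python3 - <<'E'
from H import *
shot("wrist","w16",(200,110,200,130),4);shot("side","s16",(230,110,110,100),6)
E
```

```text
clock 18.48 TCP local [ -3.5  -1.  211. ] barz~ 232.6 F [-0.39 -0.41 -4.51] gap 0.0103
shift mm [ 1.6 10.9 -0.1] turn [-0.001  -0.0011 -0.0034] deg 0.2
18.4833 pos [0.5284, -0.2051, 0.211] q [0.70263, -0.70166, 0.08477, -0.08247] F [-0.39 -0.41 -4.51] gap 0.0103
18.5333 pos [0.5284, -0.2051, 0.2111] q [0.70259, -0.7017, 0.0847, -0.08253] F [ 0.5  -0.09 -4.  ] gap 0.0103
```

View pics/w16.png

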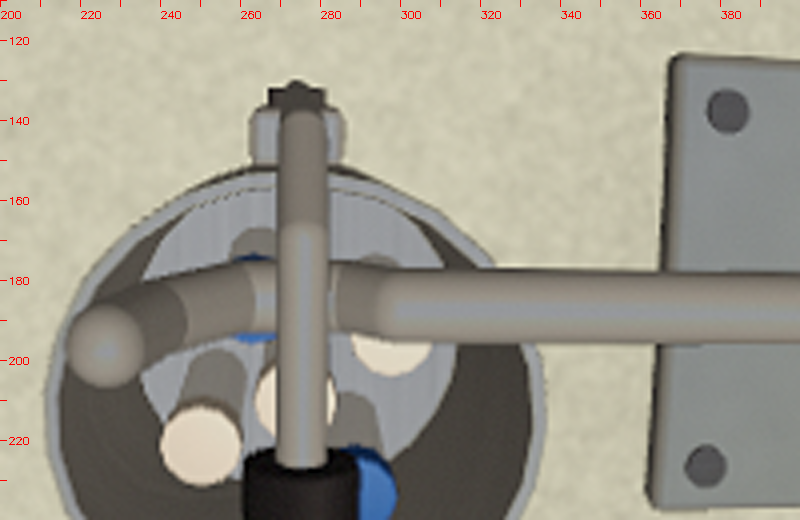

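View pics/s16.png

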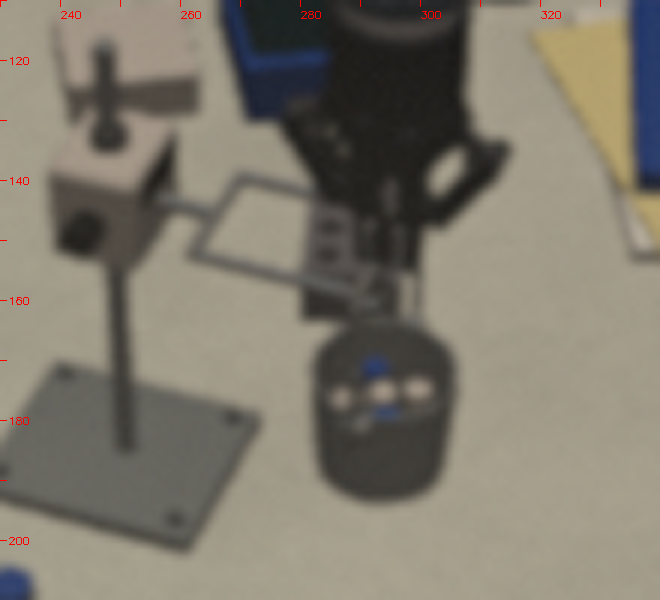

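>>> {"op": "drive_tool", "data": {"plan": [[0.05,-1,1.5,0,-0.001,-0.001,-0.0034],[0.05,-0.3,2,0,0,0,0],[0.05,0,2,0,0,0,0],[0.05,0,1.5,0,0,0,0],[0.05,0,0,0,0,0,0]]}}

```text
clock: 19.0
position: [0.5278, -0.2053, 0.2053]
tool_rot: [-0.702, 0.703, -0.082, 0.084]
wrist_force: [0.6, 0.0, -5.1]
finger_gap: 0.0103
```

```bash
python3 st.py -4 -1 200;python3 - <<'E'
from H import *
shot("wrist","w17",(200,110,200,130),4)
E
```

```text
clock 19.0 TCP local [ -4.   -1.3 205.3] barz~ 226.9 F [ 0.57  0.04 -5.13] gap 0.0103
shift mm [-0.1  5.3  0.3] turn [0.0013 0.     0.0037] deg 0.2
19.0 pos [0.5278, -0.2053, 0.2053] q [-0.70157, 0.7028, -0.08199, 0.08448] F [ 0.57  0.04 -5.13] gap 0.0103
```

View pics/w17.png

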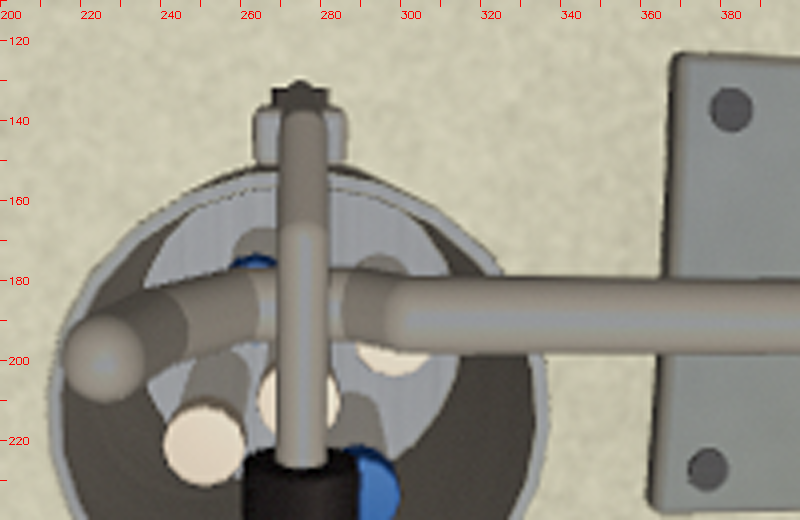

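The wire (268-281) is now centred over the notch's flat bottom (264-283). I'll go down in small steps and watch the force.

>>> {"op": "drive_tool", "data": {"plan": [[0.05,-0.2,1.2,0,0.0013,0,0.0037],[0.05,0,1.2,0,0,0,0],[0.05,0,1.2,0,0,0,0],[0.05,0,0,0,0,0,0],[0.05,0,0,0,0,0,0]]}}

```text
clock: 19.47
position: [0.5279, -0.2054, 0.2016]
tool_rot: [-0.702, 0.702, -0.083, 0.083]
wrist_force: [-0.8, 0.9, -4.0]
finger_gap: 0.0106
```

```bash
python3 st.py -4 -1 200
```

```text
clock 19.47 TCP local [ -3.9  -1.4 201.6] barz~ 223.2 F [-0.85  0.86 -4.01] gap 0.0106
shift mm [-0.1  1.6  0.4] turn [0.     0.0001 0.0001] deg 0.0
```

>>> {"op": "drive_tool", "data": {"plan": [[0.05,0,1,0,0,0,0],[0.05,0,1,0,0,0,0],[0.05,0,0,0,0,0,0],[0.05,0,0,0,0,0,0]]}}

```text
clock: 19.8
position: [0.5281, -0.2055, 0.1999]
tool_rot: [-0.702, 0.702, -0.083, 0.083]
wrist_force: [-0.2, 0.3, -3.8]
finger_gap: 0.0108
```

```bash
python3 st.py -4 -1 200
```

```text
clock 19.8 TCP local [ -3.7  -1.5 199.9] barz~ 221.5 F [-0.17  0.32 -3.85] gap 0.0108
shift mm [-0.3 -0.1  0.5] turn [ 0.0002 -0.      0.0006] deg 0.0
```

>>> {"op": "drive_tool", "data": {"plan": [[0.05,0,1,0,0,0,0],[0.05,0,0.7,0,0,0,0],[0.05,0,0,0,0,0,0],[0.05,0,0,0,0,0,0]]}}

```text
clock: 20.13
position: [0.5282, -0.2056, 0.1994]
tool_rot: [-0.702, 0.702, -0.083, 0.084]
wrist_force: [-1.2, 0.2, -1.4]
finger_gap: 0.0106
```

```bash
python3 st.py -4 -1 197; sleep 0
python3 - <<'E'
from H import *
from station import manip
F=[]
for i in range(6):
    s=manip.snapshot("wrist");F.append(manip.observe()["wrist_force"])
cv2.imwrite("pics/w18_raw.png",s["pixels"][:,:,::-1]);cv2.imwrite("pics/w18.png",cv2.resize(s["pixels"][110:240,200:400,::-1],None,fx=4,fy=4,interpolation=2))
print(np.round(F,2),np.mean(F,0))
E
```

```text
clock 20.13 TCP local [ -3.5  -1.5 199.4] barz~ 221.0 F [-1.2   0.21 -1.45] gap 0.0106
shift mm [-0.5  2.4  0.5] turn [0.0006 0.0002 0.0011] deg 0.1
[[-0.28  0.42 -1.33]
 [-1.53 -0.14 -1.48]
 [-0.62  0.23 -1.94]
 [-1.27  0.53 -2.9 ]
 [-1.26  0.6  -1.58]
 [-0.86  0.27 -2.74]] [-0.96782175  0.31675363 -1.99433544]
```

View pics/w18.png

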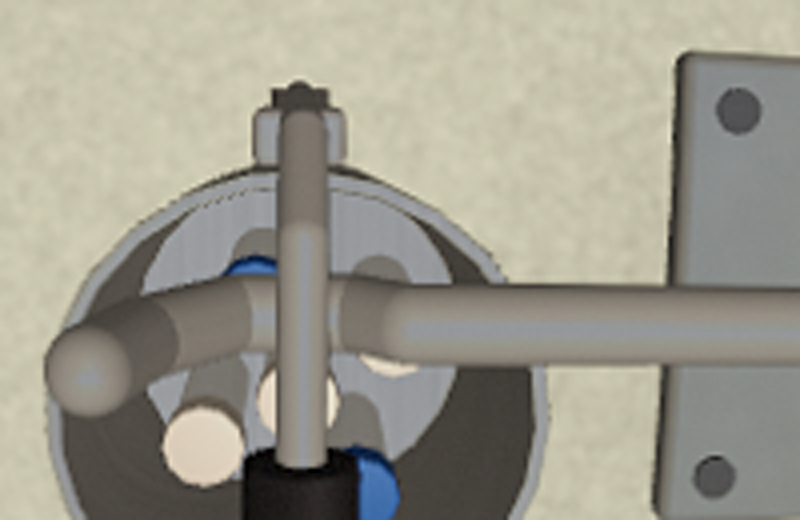

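>>> {"op": "drive_tool", "data": {"plan": [[0.05,-0.5,0.5,0,0,0,0],[0.05,-0.3,0.5,0,0,0,0],[0.05,0,0,0,0,0,0],[0.05,0,0,0,0,0,0]]}}

```text
clock: 20.77
position: [0.5283, -0.2057, 0.1991]
tool_rot: [-0.702, 0.703, -0.082, 0.084]
wrist_force: [-0.8, 1.5, -1.0]
finger_gap: 0.0108
```

```bash
cat > ff.py <<'E'
from H import *
from station import manip
F=[]
for i in range(5):
    s=manip.snapshot("wrist");F.append(manip.observe()["wrist_force"])
print(np.mean(F,0).round(2), np.std(F,0).round(2))
E
python3 st.py -4 -1 197; python3 ff.py
```

```text
clock 20.77 TCP local [ -3.5  -1.5 199.1] barz~ 220.7 F [-0.75  1.53 -0.98] gap 0.0108
shift mm [-0.5  2.1  0.5] turn [0.0007 0.0002 0.0037] deg 0.2
[-0.93  0.64 -1.05] [0.46 0.28 0.56]
```

>>> {"op": "drive_tool", "data": {"plan": [[0.05,-0.6,0.7,0,0,0,-0.002],[0.05,-0.5,0.7,0,0,0,-0.001],[0.05,0,0,0,0,0,0],[0.05,0,0,0,0,0,0]]}}

```text
clock: 21.35
position: [0.5283, -0.2057, 0.1987]
tool_rot: [-0.701, 0.703, -0.08, 0.087]
wrist_force: [-0.2, 0.2, -0.4]
finger_gap: 0.0104
```

```bash
python3 st.py -4 -1 197; python3 ff.py
```

```text
clock 21.35 TCP local [ -3.4  -1.5 198.7] barz~ 220.3 F [-0.18  0.24 -0.44] gap 0.0104
shift mm [-0.6  1.7  0.5] turn [0.0009 0.0001 0.0107] deg 0.6
[0.12 0.76 0.02] [0.29 0.31 0.36]
```

>>> {"op": "drive_tool", "data": {"plan": [[0.13,0,0,0,0,0,0],[0.16,0,0,0,0,0,0],[0.2,0,0,0,0,0,0],[0.25,0,0,0,0,0,0],[0.3,0,0,0,0,0,0],[0.3,0,0,0,0,0,0],[0.3,0,0,0,0,0,0]], "squeeze": 20}}

```text
clock: 22.18
position: [0.5287, -0.2067, 0.1991]
tool_rot: [-0.701, 0.704, -0.079, 0.087]
wrist_force: [-0.2, -0.4, -0.3]
finger_gap: 0.0259
```

```bash
python3 st.py -4 -1 197;  python3 - <<'E'
from H import *
shot("wrist","w20",(200,110,200,150),4);shot("scene","c20",(170,180,120,110),6)
E
```

```text
clock 22.18 TCP local [ -2.9  -2.4 199.1] barz~ 220.7 F [-0.15 -0.4  -0.27] gap 0.0259
shift mm [-1.2  2.1  1.4] turn [ 0.0028 -0.0001  0.0122] deg 0.7
22.1833 pos [0.5287, -0.2067, 0.1991] q [-0.70069, 0.70365, -0.07911, 0.08745] F [-0.15 -0.4  -0.27] gap 0.0259
22.2333 pos [0.5286, -0.2067, 0.1991] q [-0.70069, 0.70365, -0.07912, 0.08744] F [ 0.48 -0.42  0.24] gap 0.0259
```

View pics/w20.png

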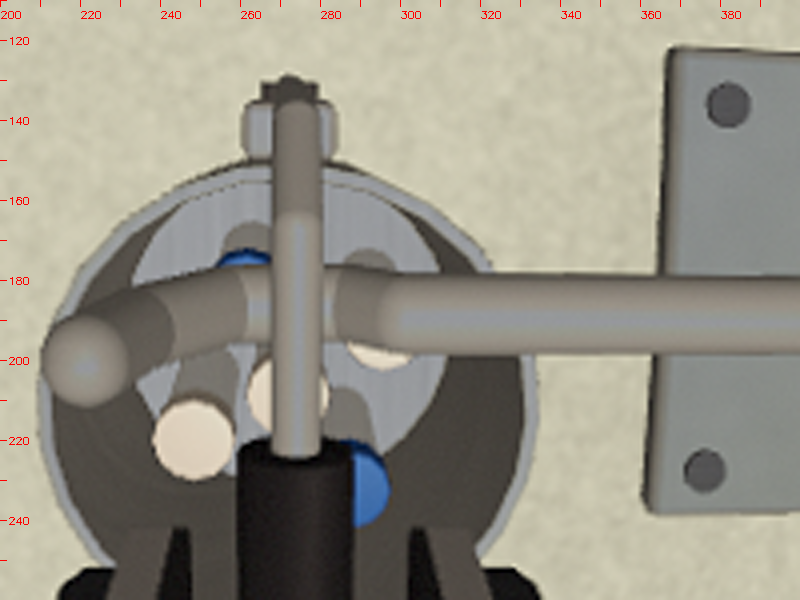

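View pics/c20.png

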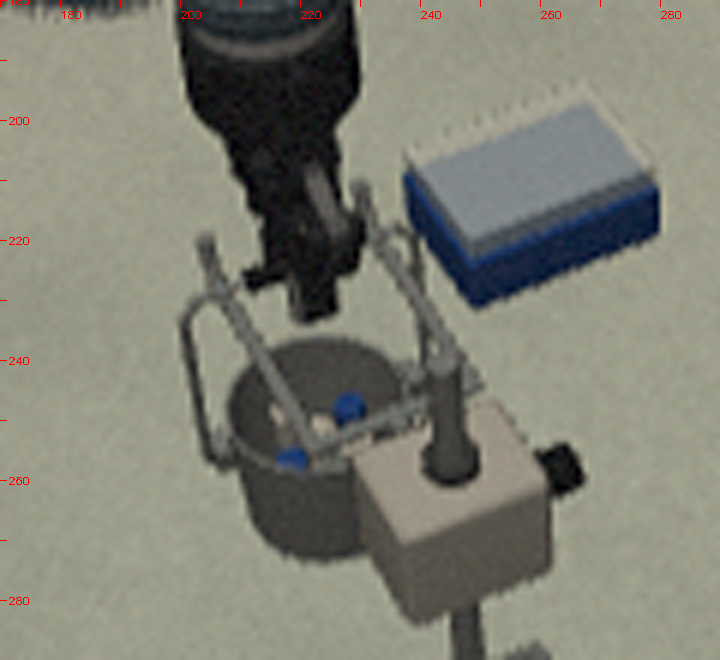

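The gripper is open at 26 mm. In the wrist view the pads (247 and 302) are clear of the sleeve (258-288), and the wire lies in the notch. I'll retreat straight up.

>>> {"op": "drive_tool", "data": {"plan": [[0.3,-0.5,-2,0,0,0,0],[0.3,0,-4,0,0,0,0],[0.3,0,-5,0,0,0,0],[0.3,0,-6,0,0,0,0],[0.3,0,-6,0,0,0,0],[0.3,0,-6,0,0,0,0],[0.3,0,-6,0,0,0,0],[0.3,0,-8,0,0,0,0],[0.3,0,-10,0,0,0,0],[0.3,0,-12,0,0,0,0],[0.3,0,-12,0,0,0,0],[0.3,0,-12,0,0,0,0],[0.3,0,-12,0,0,0,0],[0.3,0,0,0,0,0,0]]}}

```text
clock: 23.45
position: [0.5275, -0.2063, 0.3139]
tool_rot: [-0.7, 0.704, -0.078, 0.089]
wrist_force: [0.1, -0.3, 0.6]
finger_gap: 0.0253
```

```bash
python3 st.py -4 -1 300;  python3 - <<'E'
from H import *
shot("wrist","w21");shot("side","s21",(230,110,110,100),6)
E
```

```text
clock 23.45 TCP local [ -4.1  -2.3 313.9] barz~ 335.5 F [ 0.12 -0.27  0.58] gap 0.0253
shift mm [-0.1 13.8  1.4] turn [0.0043 0.     0.0166] deg 1.0
23.45 pos [0.5275, -0.2063, 0.3139] q [-0.69995, 0.70438, -0.0776, 0.08887] F [ 0.12 -0.27  0.58] gap 0.0253
23.5 pos [0.5272, -0.2061, 0.3126] q [-0.70016, 0.70417, -0.07802, 0.08846] F [ 0.85 -0.34 -0.14] gap 0.0258
```

View pics/w21.png

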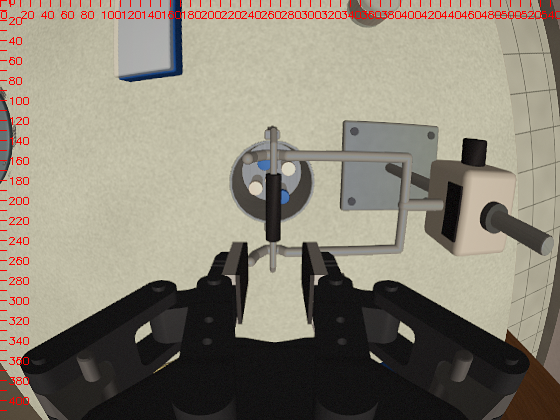

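View pics/s21.png

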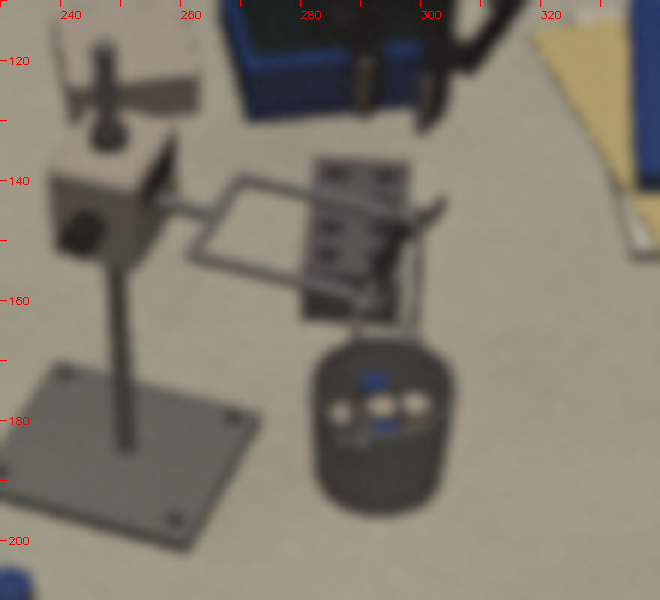

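Both prongs cross under the wire at (273,155) and (272,252), and the pail hangs below. I'll back off a little, let it settle, and compare frames.

>>> {"op": "drive_tool", "data": {"plan": [[0.3,0,-8,0,0,0,0],[0.3,0,-8,0,0,0,0],[0.3,0,0,0,0,0,0],[0.3,0,0,0,0,0,0],[0.3,0,0,0,0,0,0],[0.3,0,0,0,0,0,0],[0.3,0,0,0,0,0,0],[0.3,0,0,0,0,0,0],[0.3,0,0,0,0,0,0],[0.3,0,0,0,0,0,0],[0.3,0,0,0,0,0,0],[0.3,0,0,0,0,0,0],[0.3,0,0,0,0,0,0]]}}

```text
clock: 24.63
position: [0.5249, -0.2048, 0.3236]
tool_rot: [-0.702, 0.702, -0.082, 0.085]
wrist_force: [-0.2, 0.4, 0.7]
finger_gap: 0.0254
```

Run:
```python
from H import *
shot("side","s22",(230,110,110,100),6);shot("wrist","w22",(200,100,250,190),3)
for i in range(6): manip=__import__("station").manip; manip.snapshot("side")
shot("side","s23");shot("scene","c23")
a=cv2.imread("pics/s22_raw.png")[150:215,280:310].astype(int);b=cv2.imread("pics/s23_raw.png")[150:215,280:310].astype(int);e=cv2.imread("pics/s21_raw.png")[150:215,280:310].astype(int)
print(abs(a-b).mean(),abs(a-b).max(),abs(e-b).mean(),abs(e-b).max())
```

```text
24.6333 pos [0.5249, -0.2048, 0.3236] q [-0.70195, 0.70241, -0.08172, 0.08486] F [-0.17  0.44  0.7 ] gap 0.0254
24.6833 pos [0.5249, -0.2048, 0.3236] q [-0.70195, 0.70241, -0.08171, 0.08488] F [-0.18  0.34 -0.67] gap 0.0258
25.0333 pos [0.5249, -0.2047, 0.3237] q [-0.70192, 0.70244, -0.08166, 0.08493] F [ 0.04  0.81 -0.14] gap 0.0256
25.0833 pos [0.5249, -0.2047, 0.3237] q [-0.70193, 0.70243, -0.08167, 0.08491] F [0.93 0.42 0.91] gap 0.0258
0.6317948717948718 4 0.6456410256410257 4
```

View pics/w22.png

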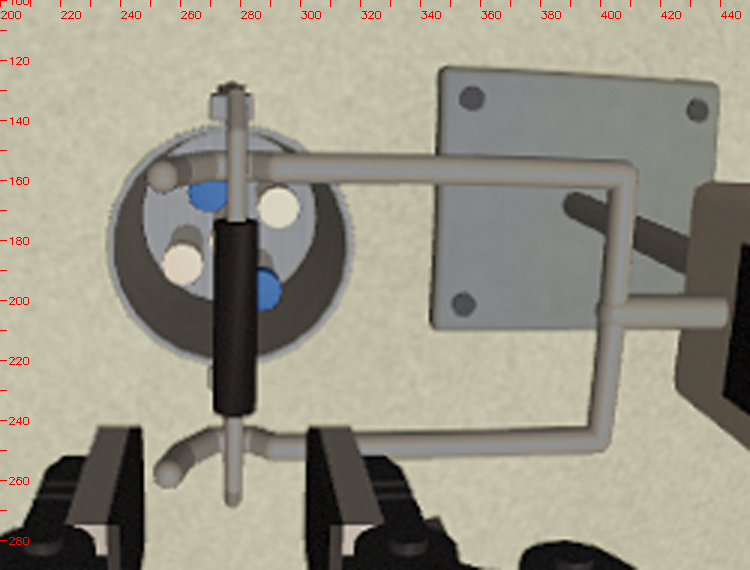

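View pics/c23.png

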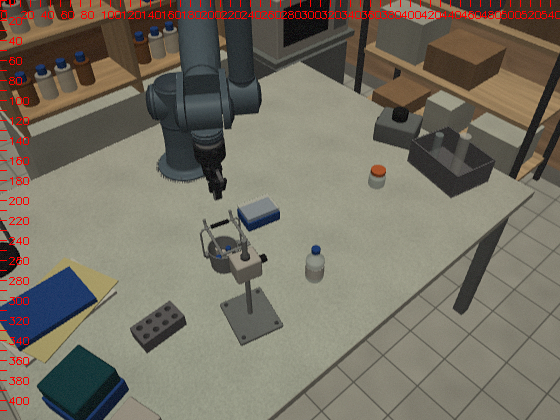

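The wire sits in both notches (wrist view: 275,155 and 275,245). The pail is still between frames, and the bystanders are where they started. Handing in.

```bash
python3 -c "
from station import manip
print(manip.hand_in())"
```

```text
the job is handed in; nothing more can be done
None
```

The pail now hangs by its bail wire in both notches of the balance, with the gripper open and well clear above it. I handed the job in at about 25 s.

- **Raising the bail:** I gripped the sleeve with the tool pointing down and swung the bail up along its arc to about 0.01 rad from upright. The pail slid about 4 mm toward its own -x side in the first half of the swing. I then corrected the arc centre, and it stayed put for the rest.
- **Carrying:** I lifted the pail (about 4.7 N) and carried it to the balance with the bar 27 to 30 cm up, then came in over the tips from the -x side.
- **Lowering:** The wire touched at a bar height of about 221 mm. I went on in small steps until the force on the wrist fell to about 0 N, so the balance had taken the weight before I opened the fingers. By the wrist readings, the balance carried about the pail's own weight and no more.
- **Last checks:** The wrist view shows the wire in both notches. Side pictures before and after the arm backed off differ only by noise, so the pail is still. The reagent bottle, jar, tube rack and tip box look unmoved in the scene view.
- **Not measured:** Level was judged by eye only. The peak force on the balance was not recorded between readings.

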